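# Complete a lantern kit with a fragile opal glass

## Robot

A 6-joint arm with a two-finger parallel gripper is mounted at the origin on the work surface. World frame = base frame: x ahead of the robot, y to its left, z up, the work surface at z = 0. Lengths are in m, angles in rad, forces in N, time in s.
With the tool pointing down it reaches from about 0.3 to 0.775 m from the base axis. Payload 14.6 kg.
Tool frame: the origin (TCP) lies at the very end of the fingers, on their centre line; the grasp point (between the pads) lies 19 mm behind it; z points along the fingers, x is the direction in which the jaws open and shut, and the axes are right-handed (so a half turn about z gives the same grasp; the last joint's range is limited). The gripper opens to 94 mm and grips with 3 to 60 N. Pads are 16 mm wide; open, the fingers measure 119 mm over their backs; the gripper's body (75 mm by 177 mm) begins 78 mm behind the grasp point.
Start: joints at [1.267, 0.3, 1.521, -0, 1.321, -0.067], TCP at [0.129, 0.535, 0.173] pointing down, gripper open.
Joint ranges: [-3.03, 3.03], [-0.79, 2.21], [0.23, 2.52], [-1.04, 4.18], [0, 3.07], [-2.55, 2.55]. Speed limits (rad/s): [2.22, 2.22, 2.57, 3.14, 3.14, 3.14].

## Interface

Orientations are given as a unit quaternion [x, y, z, w].
In Python, from bench import manip gives the robot as it stands.
- The arm moves only by the tool jog_arm, never from a script. Its argument "increments" is a list that holds one entry, the list of rows, each a list of 7 numbers: the shift along the tool's x, y, z in cm, then the turn, a rotation vector about the tool's x, y, z in units of 8 degrees (1.0 is 8 degrees), then the finger opening in cm, from 0 to 9.4. In form: [[[tx, ty, tz, rx, ry, rz, gripper], ...]]. A call has exactly 10 rows; each row is the pose to reach, as a shift and turn from the pose measured when the call began, along the tool's axes at that moment; what a row does not reach only later rows make up. A row lasts 1/8 s, in which the tool goes at most 62.5 mm and 10.7 degrees, less where a joint would pass 70% of its speed; a pose out of reach is approached as far as the arm can. A call with a gripper value outside its range is refused whole. The fingers move at their own pace and stop on an object; the grip force is fixed at half the most. Time passes only in rows, so rows that repeat a pose let the fingers close, or fill a call up. It gives the time, the measured TCP pose, the force and the opening at its end, in the units of the state.
- manip.sense(): the state, without advancing time (a new reading comes with each control period).
- manip.get_image(name): name is "scene" or "top"; returns (picture, depth): 384x512x3 uint8, blue, green, red; 384x512 float32, m along the optical axis (not along the pixel's ray), 0 where there is no reading.
- manip.camera_model(name): a dict with "mtx" (3x3 intrinsics, pixels), "T" (4x4, takes a point from camera to world coordinates). Camera axes: x right, y down, z forward; pixel columns grow to the right and rows downward; lengths in m; the calibration is good to about 2 mm. A picture is of the moment at which its call begins. camera_model takes no time and is no camera call.
- manip.job_done(): hands the job in, once; it reports no verdict.
The state is a dict: "clock": time; "joint_pos": joint angles; "dq": joint speeds; "joint_efforts": joint torques, N m; "tool_pos": TCP position; "ee_rot": TCP orientation; "contact_force": force on the tool from outside, world axes, zero at the start; "torque": the same for the moment, N m; "opening": finger opening in m.
Only numpy, scipy, OpenCV 4.12 (cv2) and the standard library are available. Lean on these libraries where they do the work, as an engineer would, in place of code of your own. Each camera call takes 0.05 s, during which the arm holds its last target.

## Task

Complete the lantern kit in the grey tray, which needs one opal glass, one perforated sleeve and one lampholder beside the fixings tin. Lift one glass out of the sloping rack and stand it upright in the foam-lined pocket - it is thin and cracks easily, so grip it with no more than about 10 N and do not press, knock or drop it - and stand whichever of sleeve and lampholder is not yet in the tray upright in the empty pocket. Put no second one of anything in the kit, and leave the spare parts and the rest of the bench as they are.

Things in the scene. Friction and masses are not known exactly. Their poses are not given: they have to be found in the camera images.
- glass_a_mid (a point): Centre of a fragile closed opal glass, left outer rack cell (seen from the robot): 95 mm tall, about 120 g; cylinder 54 mm wide from 17 to 79 mm above its foot, foot 48 mm wide, rounded top. Its z axis runs foot to top: at the start it leans 30 degrees towards the rack's front, square to the cell floor. The cell walls reach 34 mm up from its foot: slide it out along its axis.
- glass_b_mid (a point): Centre of a fragile closed opal glass, right outer rack cell (seen from the robot): 95 mm tall, about 120 g; cylinder 54 mm wide from 17 to 79 mm above its foot, foot 48 mm wide, rounded top. Its z axis runs foot to top: at the start it leans 30 degrees towards the rack's front, square to the cell floor. The cell walls reach 34 mm up from its foot: slide it out along its axis.
- sleeve_a_mid (a point): Centre (half-way up, on the axis) of a perforated steel sleeve: open tube, 52 mm outer diameter (53.6 mm over the rolled rims), 84 mm tall, wall 2.5 mm, about 90 g, standing upright in the tray or on the mat; z along its axis.
- sleeve_b_mid (a point): Centre (half-way up, on the axis) of a perforated steel sleeve: open tube, 52 mm outer diameter (53.6 mm over the rolled rims), 84 mm tall, wall 2.5 mm, about 90 g, standing upright in the tray or on the mat; z along its axis.
- holder_a_mid (a point): Centre (half-way up, on the axis) of a black moulded lampholder, 64 mm tall, about 70 g, standing in the tray or on the mat, upright on its flange (56 mm diameter, 12 mm thick, at the bottom); above it a round barrel 38 mm in diameter up to the top; z along its axis.
- holder_b_mid (a point): Centre (half-way up, on the axis) of a black moulded lampholder, 64 mm tall, about 70 g, standing in the tray or on the mat, upright on its flange (56 mm diameter, 12 mm thick, at the bottom); above it a round barrel 38 mm in diameter up to the top; z along its axis.
- tray: Grey kit tray fixed on the bench, 216 x 216 mm, walls and dividers 22 mm high, 4 mm thick; origin at the centre of the underside, x and y along its sides. Pockets 102 mm square, centres (+-53, +-53) mm: (-53, +53) is lined with dark foam, (-53, -53) is empty; the two at x = +53 hold the round fixings tin and the sleeve or lampholder already in the kit, either way round.
- foam_pocket (a point): Middle of the foam floor (10 mm above the bench) of the foam-lined pocket; the space inside the foam is 90 mm square. Axes as the tray's.
- empty_pocket (a point): Middle of the floor (4 mm above the bench) of the empty pocket, 102 mm square. Axes as the tray's.
- rack: Sloping aluminium glass rack on a low stand, fixed, 190 mm wide (y), 120 mm deep; origin at the centre of its underside, its low front faces its own -x. A row of three square cells 58 mm wide, 62 mm apart along y, floors rising 30 degrees towards +x; the outer cells hold a glass each, the middle one is empty.
- tin: Round aluminium fixings tin, 62 mm diameter, 36 mm tall, in the tray; belongs to the kit and stays there; origin at the centre of its underside.
- flange: Loose steel flange, 110 mm diameter, 22 mm tall, bystander; origin at the centre of its underside.
- tape: Roll of white tape, 80 mm diameter, 18 mm tall, lying flat, bystander; origin at the centre of its underside.
- screwdriver: Screwdriver lying on the bench, bystander.
- glue: Small white bottle, 36 mm diameter, 85 mm tall, bystander; origin at the centre of its underside.
- spanner: Spanner lying on the bench, bystander.
Mind the look-alikes: they are no part of the job. What is shaped like the part that bears holder_a_mid but green or yellow is not meant.

How it is judged:
By the outcome, as a careful person would: the job done as asked, in the order asked, and still so for the second after the job is handed in, with the robot touching nothing.
It also fails if it takes over 61 s, if anything falls off the work surface, if the arm or the gripper's body presses on something with over 40 N, if the wrist force passes 120 N, or if a joint passes its speed limit or range.

## Working session

There is one attempt and no reset: what is moved stays moved. The work goes in short steps, Python scripts to look and compute and a tool call to move; the robot and the scene stay as the last step left them, time stands still between calls to the robot, and variables do not carry over. Pictures are saved under pics/ and viewed, and the job is handed in when it is done.

Besides the shell and the picture viewer there is one more tool, called in YAML: its name, and indented under it one key for each argument. jog_arm: Moves the arm, as the interface text tells. Its arguments: {"type":"object","properties":{"increments":{"type":"array"}},"required":["increments"]}

I'll start with a look from both cameras.

```bash
mkdir -p pics; ls; cat > look.py <<'E'
import sys,cv2,numpy as np
from bench import manip
n=sys.argv[1]
for c in sys.argv[2:]:
    im,d=manip.get_image(c); cv2.imwrite(f'pics/{n}_{c}.png',im); np.save(f'{n}_{c}.npy',d)
E
python3 look.py a scene top; python3 -c "
from bench import manip
for c in('scene','top'):print({k:v.round(3).tolist() for k,v in manip.camera_model(c).items() if hasattr(v,'round')})
print(manip.sense())"
```

```text
pics
{'mtx': [[426.597, 0.0, 251.089], [0.0, 426.597, 193.389], [0.0, 0.0, 1.0]], 'T': [[-0.53, 0.644, -0.552, 1.178], [0.848, 0.402, -0.346, 0.388], [-0.001, -0.651, -0.759, 0.995], [0.0, 0.0, 0.0, 1.0]]}
{'mtx': [[432.333, 0.0, 247.866], [0.0, 432.333, 187.827], [0.0, 0.0, 1.0]], 'T': [[0.023, -0.997, 0.071, 0.435], [-0.999, -0.021, 0.028, -0.039], [-0.027, -0.071, -0.997, 1.268], [0.0, 0.0, 0.0, 1.0]]}
{'clock': 0.1, 'joint_pos': array([ 1.26740865e+00,  3.00433016e-01,  1.52149121e+00, -4.47892157e-05,
        1.32072177e+00, -6.65998654e-02]), 'dq': array([ 7.09202998e-04, -2.16494985e-03, -2.34295519e-03, -1.39815304e-03,
       -5.09465500e-04,  6.69069509e-05]), 'joint_efforts': array([ 1.30506156e-03, -5.32640183e+01, -3.53291953e+01,  7.09858630e-02,
        2.34616647e-02, -6.17613114e-05]), 'tool_pos': array([0.12895576, 0.53439522, 0.17244526]), 'ee_rot': array([ 7.85674915e-01,  6.18639354e-01, -4.22301552e-04,  3.15456460e-04]), 'contact_force': array([ 0.43809723, -0.57193245,  0.16218052]), 'torque': array([ 0.00644082,  0.0050066 , -0.01037218]), 'opening': 0.09407721086741455}
```

View pics/a_scene.png

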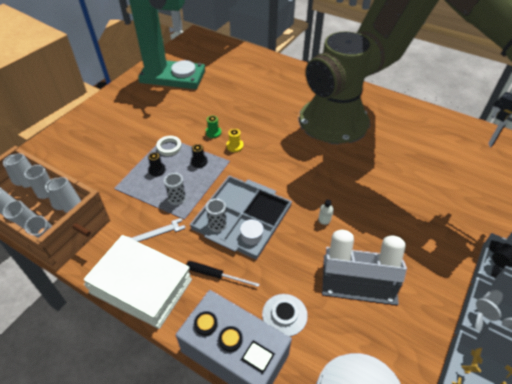

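View pics/a_top.png

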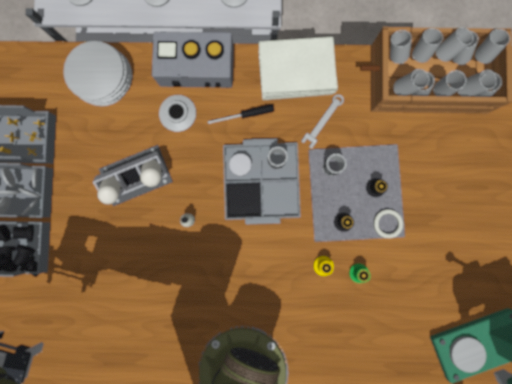

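The views agree.
- **Tray:** it already holds a sleeve (top 277,155) and the tin (240,162). The foam pocket is at (243,198) and the empty one at (280,197), so a lampholder is missing.
- **Rack:** it is at top (133,175), with glasses at (108,195) and (150,177).
- **Holder candidates:** the black ones on the mat are at (376,186) and (344,221). Yellow (324,266) and green (360,272) are look-alikes.

Next I'll measure.

```bash
cat > geo.py <<'E'
import cv2,numpy as np
from bench import manip
def cloud(n,c):
    d=np.load(f'{n}_{c}.npy'); m=manip.camera_model(c); K=np.array(m['mtx']);T=np.array(m['T'])
    v,u=np.mgrid[:d.shape[0],:d.shape[1]]
    P=np.stack([(u-K[0,2])/K[0,0]*d,(v-K[1,2])/K[1,1]*d,d],-1)@T[:3,:3].T+T[:3,3]
    P[d==0]=np.nan
    return P
def ray(c,u,v,z):
    m=manip.camera_model(c);K=np.array(m['mtx']);T=np.array(m['T'])
    r=T[:3,:3]@[(u-K[0,2])/K[0,0],(v-K[1,2])/K[1,1],1]; o=T[:3,3]
    return o+r*(z-o[2])/r[2]
def circ(p):  # algebraic circle fit
    A=np.c_[2*p,np.ones(len(p))]; s=np.linalg.lstsq(A,(p**2).sum(1),rcond=None)[0]
    return s[:2],np.sqrt(s[2]+s[:2]@s[:2])
E
python3 - <<'E'
import cv2,numpy as np
from geo import *
im=cv2.imread('pics/a_top.png')
a=im[135:235,85:215]; b=im[130:285,210:415]
cv2.imwrite('pics/c1.png',cv2.resize(a,None,fx=6,fy=6,interpolation=2)[:600,:800]); cv2.imwrite('pics/c2.png',cv2.resize(b,None,fx=3.8,fy=3.8,interpolation=2))
s=cv2.imread('pics/a_scene.png')[220:310,305:420];cv2.imwrite('pics/c3.png',cv2.resize(s,None,fx=6,fy=6,interpolation=2))
P=cloud('a','top')
for (u,v) in [(108,195),(150,177),(128,178),(376,186),(344,221),(243,198),(280,197),(240,162),(277,155),(188,219),(330,190),(176,112),(100,187)]: print((u,v),P[v,u].round(4))
E
```

```text
(108, 195) [0.4891 0.366  0.1268]
(150, 177) [0.5387 0.2528 0.136 ]
(128, 178) [0.543  0.3399 0.0439]
(376, 186) [ 0.5326 -0.3578  0.0717]
(344, 221) [ 0.4344 -0.2712  0.0701]
(243, 198) [0.4943 0.0101 0.0131]
(280, 197) [ 0.5    -0.0976  0.0042]
(240, 162) [0.5965 0.0203 0.0356]
(277, 155) [ 0.6233 -0.0866  0.0051]
(188, 219) [0.4299 0.1607 0.0604]
(330, 190) [ 0.5235 -0.2425  0.0056]
(176, 112) [0.7428 0.2131 0.0209]
(100, 187) [0.5098 0.3877 0.1291]
```

View pics/c1.png

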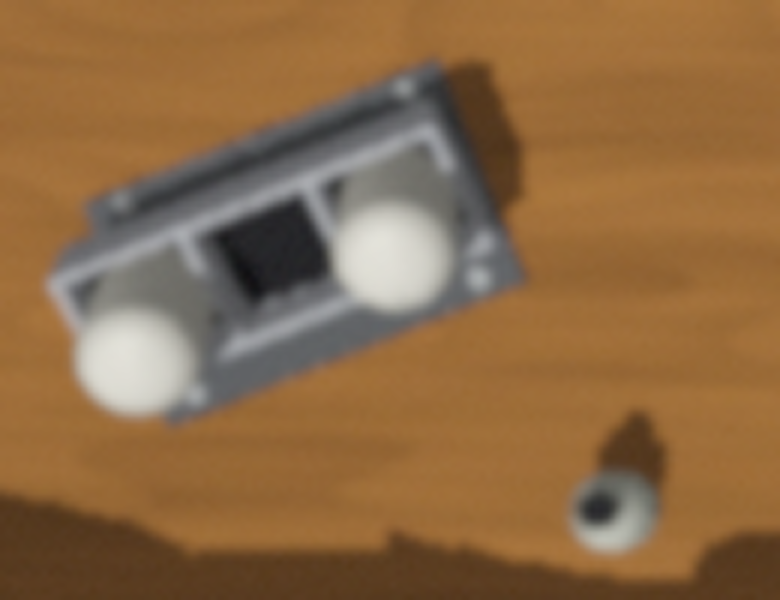

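View pics/c2.png

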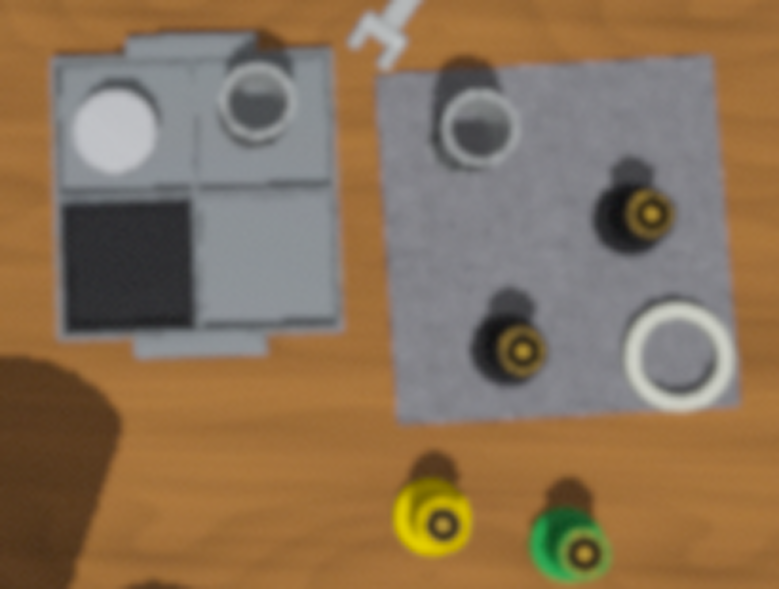

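View pics/c3.png

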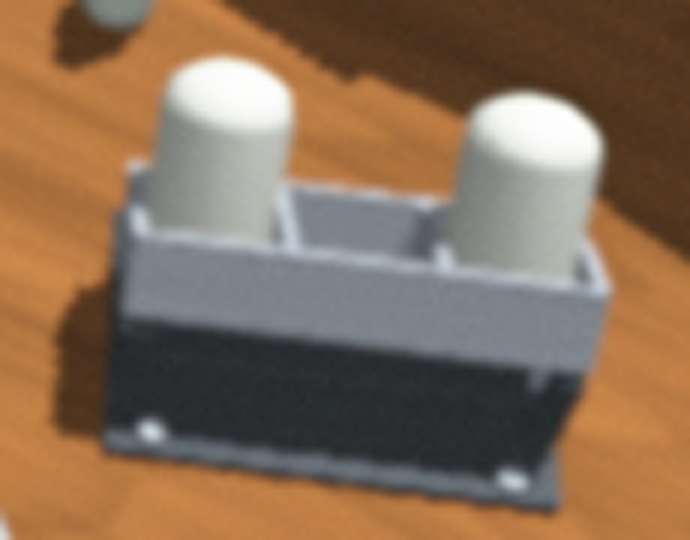

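```bash
cat > fit.py <<'E'
import cv2,numpy as np
from scipy.optimize import least_squares
from geo import *
clouds={c:cloud('a',c) for c in('top','scene')}
ims={c:cv2.imread(f'pics/a_{c}.png') for c in clouds}
# glasses: bright low-saturation points above rack, near seeds
for name,seed in(('a',(.50,.37)),('b',(.54,.25))):
    for cs in(('top',),('scene',),('top','scene')):
        Q=[]
        for c in cs:
            P=clouds[c]; hsv=cv2.cvtColor(ims[c],cv2.COLOR_BGR2HSV)
            m=(np.hypot(P[...,0]-seed[0],P[...,1]-seed[1])<.065)&(P[...,2]>.085)&(P[...,2]<.16)&(hsv[...,1]<45)&(hsv[...,2]>110)
            m=cv2.erode(m.astype(np.uint8),np.ones((3,3)))>0
            Q.append(P[m])
        Q=np.vstack(Q)
        # axis point p0 at z=.09 , lean dir azimuth; lean fixed 30deg; capped by cylinder region: use points more than 24mm... 
        def res(x,Q=Q):
            a=np.array([np.sin(np.pi/6)*np.cos(x[2]),np.sin(np.pi/6)*np.sin(x[2]),np.cos(np.pi/6)])
            d=Q-[x[0],x[1],.09]; h=d@a; r=np.linalg.norm(d-np.outer(h,a),axis=1)
            # top profile: cylinder to htop-16, then elliptical shoulder to htop
            ht=x[3]; cyl=r-.027
            return np.where(h<ht-.016,cyl,0)
        s=least_squares(lambda x:np.r_[res(x),1e-3*(x[3]-.06)],[seed[0],seed[1],np.pi+.4,.06],loss='soft_l1',f_scale=.002)
        x=s.x;a=np.array([.5*np.cos(x[2]),.5*np.sin(x[2]),.8660]);h=(Q-[x[0],x[1],.09])@a
        print(name,cs,len(Q),x.round(4),'top h',np.percentile(h,[95,98,100]).round(4),'rms',np.sqrt(np.mean(res(x)**2)).round(4))
# uprights: circle fits of the rims by depth
def near(c,x,y,r,z0,z1):
    P=clouds[c];m=(np.hypot(P[...,0]-x,P[...,1]-y)<r)&(P[...,2]>z0)&(P[...,2]<z1);return P[m]
for n,x,y in(('holder1',.53,-.355),('holder2',.43,-.268)):
    for c in clouds:
        q=near(c,x,y,.035,.056,.075); print(n,c,len(q),q.mean(0).round(4),'mid-range',((q.max(0)+q.min(0))/2).round(4),np.ptp(q,axis=0).round(3))
for n,x,y,z0,z1 in(('tin',.595,.02,.03,.042),('glue',.43,.16,.05,.1)):
    for c in clouds:
        q=near(c,x,y,.05,z0,z1); print(n,c,len(q),((q.max(0)+q.min(0))/2).round(4),np.ptp(q,axis=0).round(3))
# tray: outer wall rim at z .022
P=clouds['top'];m=((P[...,2]>.015)&(P[...,2]<.03)&(abs(P[...,0]-.55)<.14)&(abs(P[...,1]+.04)<.14)).astype(np.uint8)
foam=((ims['top'].max(2)<60)&(abs(P[...,0]-.5)<.07)&(abs(P[...,1]-.01)<.07)&(P[...,2]<.03)).astype(np.uint8)
cn=max(cv2.findContours(foam,0,2)[0],key=cv2.contourArea);r=cv2.minAreaRect(cn);print('foam',r,ray('top',*r[0],.016))
cv2.imwrite('pics/m.png',np.hstack([m,foam])*255)
E
python3 fit.py
```

```text
a ('top',) 314 [0.5054 0.3661 2.3657 0.06  ] top h [0.0476 0.0486 0.0515] rms 0.0058
a ('scene',) 571 [0.5035 0.3818 4.4227 0.06  ] top h [0.0463 0.0475 0.0503] rms 0.0087
a ('top', 'scene') 885 [0.5036 0.3831 4.1943 0.06  ] top h [0.0479 0.0492 0.053 ] rms 0.0076
b ('top',) 296 [0.5556 0.2603 2.6436 0.06  ] top h [0.0471 0.0477 0.0505] rms 0.0058
b ('scene',) 482 [0.6038 0.2962 4.0272 0.06  ] top h [0.0726 0.0737 0.0756] rms 0.005
b ('top', 'scene') 778 [0.5514 0.2726 4.4384 0.06  ] top h [0.0494 0.0507 0.0536] rms 0.0061
holder1 top 159 [ 0.5342 -0.3697  0.0677] mid-range [ 0.5346 -0.3711  0.0652] [0.036 0.037 0.017]
holder1 scene 115 [ 0.5381 -0.3678  0.0665] mid-range [ 0.5377 -0.368   0.0641] [0.041 0.036 0.015]
holder2 top 162 [ 0.4328 -0.2782  0.0674] mid-range [ 0.4331 -0.2786  0.0653] [0.036 0.037 0.019]
holder2 scene 109 [ 0.4369 -0.276   0.0668] mid-range [ 0.4344 -0.2776  0.0646] [0.04  0.037 0.017]
tin top 280 [0.5905 0.0214 0.0372] [0.059 0.06  0.01 ]
tin scene 286 [0.5918 0.0214 0.036 ] [0.062 0.063 0.012]
glue top 116 [0.4283 0.1688 0.0717] [0.031 0.032 0.043]
glue scene 131 [0.4347 0.1705 0.0693] [0.03  0.033 0.038]
foam ((243.0, 200.0), (32.0, 32.0), 90.0) [0.48832344 0.00981522 0.016     ]
```

```bash
cat > fit2.py <<'E'
exec(open('fit.py').read().split('# glasses')[0])
# row direction from the bright domes (equal heights) in each view
C={}
for c in clouds:
    P=clouds[c];g=ims[c].min(2);out=[]
    for seed in((.50,.37),(.54,.25)):
        m=((np.hypot(P[...,0]-seed[0],P[...,1]-seed[1])<.065)&(P[...,2]>.09)&(g>(185 if c=='top' else 200))).astype(np.uint8)
        cn=max(cv2.findContours(m,0,1)[0],key=cv2.contourArea);(u,v),r=cv2.minEnclosingCircle(cn)
        M=cv2.moments(m,True);out.append(ray(c,M['m10']/M['m00'],M['m01']/M['m00'],.125));print(c,seed,(u,v),r,M['m00'],out[-1].round(4))
    d=out[0]-out[1];print('row',np.hypot(*d[:2]).round(4),'yaw',np.degrees(np.arctan2(-d[0],d[1])).round(2))
# rack yaw from back base plate edge etc.
yaws=[]
hs=cv2.cvtColor(ims['top'],cv2.COLOR_BGR2HSV);P=clouds['top']
m=((hs[...,1]<60)&(abs(P[...,0]-.54)<.13)&(abs(P[...,1]-.31)<.14)).astype(np.uint8)
m=cv2.morphologyEx(m,cv2.MORPH_OPEN,np.ones((3,3)))
cn=max(cv2.findContours(m,0,1)[0],key=cv2.contourArea);print('rack rect',cv2.minAreaRect(cn))
E
python3 fit2.py
```

```text
top (0.5, 0.37) (106.0, 195.5) 7.826338291168213 173.0 [0.4885 0.3717 0.125 ]
top (0.54, 0.25) (148.7389373779297, 178.1548614501953) 7.916929244995117 178.0 [0.5379 0.2583 0.125 ]
row 0.1237 yaw 23.54
scene (0.5, 0.37) (394.5, 242.0) 9.962529182434082 168.0 [0.4918 0.3724 0.125 ]
scene (0.54, 0.25) (343.0, 237.0) 9.486932754516602 167.0 [0.5414 0.2587 0.125 ]
row 0.1241 yaw 23.56
rack rect ((129.88893127441406, 177.17257690429688), (39.37258529663086, 74.7408447265625), 67.98871612548828)
```

Row spacing 124 mm as specified, rack yaw 23.55° in both views. With the axis direction fixed, I fit where the axis lies and where the top is.

```bash
cat > fit3.py <<'E'
exec(open('fit.py').read().split('# glasses')[0])
y=np.radians(23.55);rx=np.array([np.cos(y),np.sin(y),0]);ry=np.array([-np.sin(y),np.cos(y),0]);z=np.array([0,0,1.])
a=-.5*rx+np.sqrt(.75)*z; e=np.cross(ry,a) # e: across axis in lean plane
for name,seed in(('a',(.50,.37)),('b',(.54,.25))):
    for cs in(('top',),('scene',),('top','scene')):
        Q=[]
        for c in cs:
            P=clouds[c]; hsv=cv2.cvtColor(ims[c],cv2.COLOR_BGR2HSV)
            m=(np.hypot(P[...,0]-seed[0],P[...,1]-seed[1])<.075)&(P[...,2]>.07)&(P[...,2]<.17)&(hsv[...,1]<60)&(hsv[...,2]>100)
            Q.append(P[m])
        Q=np.vstack(Q); q=np.c_[Q@e,Q@ry,Q@a]; top=np.percentile(q[:,2],99)
        k=(q[:,2]<top-.018)&(q[:,2]>top-.055); w=q[k]
        for it in range(3):
            s=least_squares(lambda x:np.hypot(w[:,0]-x[0],w[:,1]-x[1])-.027,[np.median(q[:,0]),np.median(q[:,1])],loss='soft_l1',f_scale=.0015)
            r=s.fun; w=w[abs(r)<.006]
        x=s.x; near=np.hypot(q[:,0]-x[0],q[:,1]-x[1])<.012
        tp=np.median(q[near,2])
        mid=e*x[0]+ry*x[1]+a*(tp-.0475-(0))
        print(name,cs,len(w),'rms',np.sqrt(np.mean(r**2)).round(4),'top',top.round(4),tp.round(4),near.sum(),'TOP',(e*x[0]+ry*x[1]+a*tp).round(4),'mid',mid.round(4),'foot',(mid-a*.0475).round(4))
E
python3 fit3.py; python3 - <<'E'
import cv2;im=cv2.imread('pics/m.png');cv2.imwrite('pics/m2.png',im[120:250,180:350].repeat(4,0).repeat(4,1))
E
```

```text
a ('top',) 120 rms 0.0009 top -0.1815 -0.1848 59 TOP [0.4855 0.3691 0.1287] mid [0.5073 0.3786 0.0876] foot [0.5291 0.3881 0.0464]
a ('scene',) 154 rms 0.0027 top -0.1835 -0.2566 10 TOP [0.5626 0.3885 0.0911] mid [0.5844 0.3979 0.0499] foot [0.6062 0.4074 0.0088]
a ('top', 'scene') 432 rms 0.0013 top -0.1825 -0.1842 89 TOP [0.4855 0.3688 0.1293] mid [0.5072 0.3783 0.0882] foot [0.529  0.3878 0.0471]
b ('top',) 104 rms 0.0006 top -0.1813 -0.1845 58 TOP [0.5347 0.2553 0.1289] mid [0.5565 0.2648 0.0878] foot [0.5782 0.2743 0.0466]
b ('scene',) 290 rms 0.0015 top -0.1834 -0.184 32 TOP [0.5351 0.2549 0.1296] mid [0.5568 0.2644 0.0884] foot [0.5786 0.2739 0.0473]
b ('top', 'scene') 391 rms 0.0013 top -0.1822 -0.1842 89 TOP [0.535  0.2551 0.1293] mid [0.5568 0.2646 0.0881] foot [0.5785 0.2741 0.047 ]
```

View pics/m2.png

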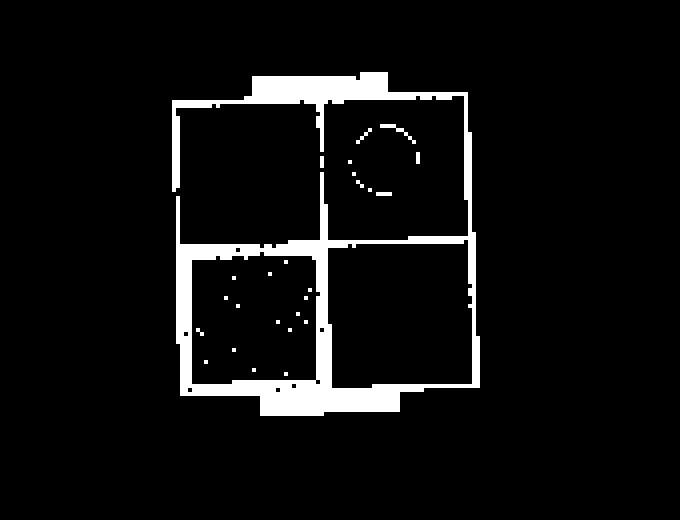

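```bash
python3 - <<'E'
from geo import *
c=[(223,145),(297.2,143),(225,219),(300,217)]
W=[ray('top',u-.5,v-.5,.022) for u,v in c]
for w in W: print(w.round(4))
ctr=np.mean(W,0);dx=(W[0]+W[1]-W[2]-W[3])/2;dy=(W[0]+W[2]-W[1]-W[3])/2
print('ctr',ctr.round(4),np.hypot(*dx[:2]).round(4),np.hypot(*dy[:2]).round(4),'yaw',np.degrees([np.arctan2(dx[1],dx[0]),np.arctan2(-dy[0],dy[1])]).round(2))
y=(np.arctan2(dx[1],dx[0])+np.arctan2(-dy[0],dy[1]))/2;R=np.array([[np.cos(y),-np.sin(y)],[np.sin(y),np.cos(y)]])
for n,p in(('foam',(-.053,.053)),('empty',(-.053,-.053)),('p3',(.053,.053)),('p4',(.053,-.053))): print(n,(ctr[:2]+R@p).round(4))
print('foam seen',ray('top',243,200,.022))
E
cat > plan.py <<'E'
import sys,numpy as np
from scipy.spatial.transform import Rotation as R
from bench import manip
def rot(xdir,zdir):
    z=np.array(zdir,float);z/=np.linalg.norm(z);x=np.array(xdir,float);x-=z*(x@z);x/=np.linalg.norm(x)
    return R.from_matrix(np.c_[x,np.cross(z,x),z])
def plan(pts):
    """pts: list of (pos, Rotation) -> jog values from measured pose"""
    s=manip.sense();p0=np.array(s['tool_pos']);r0=R.from_quat(s['ee_rot'])
    print('t',round(s['clock'],2),'tcp',p0.round(4),'open',round(s['opening'],5),'F',np.round(s['contact_force'],2))
    for p,r in pts:
        print((r0.inv().apply(np.array(p)-p0)*100).round(2).tolist(),(np.degrees((r0.inv()*r).as_rotvec())/8).round(2).tolist())
yr=np.radians(23.55);rx=np.array([np.cos(yr),np.sin(yr),0]);ry=np.array([-np.sin(yr),np.cos(yr),0]);Z=np.array([0,0,1.])
ax=-.5*rx+np.sqrt(.75)*Z
RG=rot(ry,-ax)  # grasp of glass, tool x along rack y
E
```

```text
[0.6486 0.0732 0.022 ]
[ 0.6584 -0.1424  0.022 ]
[0.4336 0.0616 0.022 ]
[ 0.4443 -0.1536  0.022 ]
ctr [ 0.5462 -0.0403  0.022 ] 0.2149 0.2157 yaw [3.05 2.73]
foam [0.4906 0.01  ]
empty [ 0.496  -0.0959]
p3 [0.5965 0.0153]
p4 [ 0.6018 -0.0906]
foam seen [0.48806938 0.00958062 0.022     ]
```

Tray measures 215×216 mm (spec 216), foam centre ≈ (0.490, 0.010), empty pocket ≈ (0.496, −0.096). Glass b (top px 150,177) suits best: radial approach, and it is nearer the tray.

The fixed 30 N grip is too much for the glass. So before touching it I'll press one finger against the fixed tray wall, to learn how force follows the commanded opening from the wrist force.

```bash
python3 - <<'E'
from plan import *
t=np.radians(2.9);D=rot([-np.sin(t),np.cos(t),0],[0,0,-1])
plan([([.49,.040,.12],D),([.49,.040,.06],D),([.49,.040,.0135],D)])
E
```

```text
t 0.1 tcp [0.129  0.5344 0.1724] open 0.09408 F [ 0.44 -0.57  0.16]
[-39.59, 46.69, 5.28] [-0.0, 0.01, -2.06]
[-39.58, 46.69, 11.28] [-0.0, 0.01, -2.06]
[-39.57, 46.69, 15.93] [-0.0, 0.01, -2.06]
```

jog_arm:
  increments:
    - [[-4,4.7,0,0,0,-0.3,8.5],[-8,9.4,0,0,0,-0.6,8.0],[-12,14.1,0,0,0,-0.9,7.5],[-16,18.8,0,0,0,-1.2,7.0],[-20,23.5,0,0,0,-1.5,7.0],[-24,28.2,0,0,0,-1.8,7.0],[-28,32.9,0,0,0,-2.06,7.0],[-32,37.6,0,0,0,-2.06,7.0],[-36,42.3,2,0,0,-2.06,7.0],[-39.6,46.7,5.3,0,0,-2.06,7.0]]

```text
clock: 1.35
tool_pos: [0.4885, 0.0417, 0.1225]
ee_rot: [0.689, 0.725, 0.0, 0.001]
contact_force: [0.1, 1.4, -0.2]
opening: 0.0699
```

```bash
python3 - <<'E'
from plan import *
t=np.radians(2.9);D=rot([-np.sin(t),np.cos(t),0],[0,0,-1])
plan([([.49,.040,.12],D),([.49,.040,.06],D),([.49,.040,.0135],D)])
E
```

```text
t 1.35 tcp [0.4885 0.0417 0.1225] open 0.06993 F [ 0.08  1.44 -0.24]
[-0.18, 0.14, 0.25] [0.01, 0.01, -0.0]
[-0.17, 0.14, 6.25] [0.01, 0.01, -0.0]
[-0.17, 0.13, 10.9] [0.01, 0.01, -0.0]
```

jog_arm:
  increments:
    - [[-0.2,0.1,3,0,0,0,7.0],[-0.2,0.1,6,0,0,0,7.0],[-0.2,0.1,8.5,0,0,0,7.0],[-0.2,0.1,10,0,0,0,7.0],[-0.2,0.1,10.8,0,0,0,7.0],[-0.2,0.1,10.9,0,0,0,7.0],[-0.2,0.1,10.9,0,0,0,6.6],[-0.2,0.1,10.9,0,0,0,6.4],[-0.2,0.1,10.9,0,0,0,6.2],[-0.2,0.1,10.9,0,0,0,6.0]]

```text
clock: 2.6
tool_pos: [0.4898, 0.0397, 0.0137]
ee_rot: [0.689, 0.725, 0.0, 0.001]
contact_force: [0.4, 0.5, 0.8]
opening: 0.0601
```

```bash
python3 - <<'E'
from plan import *
plan([])
E
```

```text
t 2.6 tcp [0.4898 0.0397 0.0137] open 0.06015 F [0.37 0.5  0.83]
```

jog_arm:
  increments:
    - [[0,0,0,0,0,0,5.6],[0,0,0,0,0,0,5.4],[0,0,0,0,0,0,5.2],[0,0,0,0,0,0,5.1],[0,0,0,0,0,0,5.0],[0,0,0,0,0,0,4.95],[0,0,0,0,0,0,4.9],[0,0,0,0,0,0,4.9],[0,0,0,0,0,0,4.9],[0,0,0,0,0,0,4.9]]

```text
clock: 3.85
tool_pos: [0.4898, 0.0396, 0.0137]
ee_rot: [0.689, 0.725, 0.0, 0.001]
contact_force: [-0.3, -0.7, 0.4]
opening: 0.0488
```

```bash
python3 - <<'E'
from plan import *
plan([])
E
```

```text
t 3.85 tcp [0.4898 0.0396 0.0137] open 0.0488 F [-0.34 -0.7   0.45]
```

jog_arm:
  increments:
    - [[0,0,0,0,0,0,4.8],[0,0,0,0,0,0,4.75],[0,0,0,0,0,0,4.7],[0,0,0,0,0,0,4.65],[0,0,0,0,0,0,4.6],[0,0,0,0,0,0,4.6],[0,0,0,0,0,0,4.6],[0,0,0,0,0,0,4.6],[0,0,0,0,0,0,4.6],[0,0,0,0,0,0,4.6]]

```text
clock: 5.1
tool_pos: [0.4898, 0.0397, 0.0137]
ee_rot: [0.689, 0.725, 0.0, 0.001]
contact_force: [0.3, -1.1, 0.1]
opening: 0.046
```

```bash
python3 - <<'E'
from plan import *
plan([])
E
```

```text
t 5.1 tcp [0.4898 0.0397 0.0137] open 0.04602 F [ 0.34 -1.11  0.06]
```

jog_arm:
  increments:
    - [[0,0,0,0,0,0,4.5],[0,0,0,0,0,0,4.45],[0,0,0,0,0,0,4.4],[0,0,0,0,0,0,4.35],[0,0,0,0,0,0,4.3],[0,0,0,0,0,0,4.25],[0,0,0,0,0,0,4.2],[0,0,0,0,0,0,4.2],[0,0,0,0,0,0,4.2],[0,0,0,0,0,0,4.2]]

```text
clock: 6.35
tool_pos: [0.4898, 0.0396, 0.0137]
ee_rot: [0.689, 0.725, 0.0, 0.001]
contact_force: [0.0, -0.3, -1.2]
opening: 0.0419
```

```bash
python3 - <<'E'
from plan import *
plan([])
E
python3 look.py cal scene top; python3 - <<'E'
import cv2,numpy as np
a=cv2.imread('pics/cal_scene.png')[160:260,190:310];b=cv2.imread('pics/cal_top.png')[130:230,190:310]
cv2.imwrite('pics/cal.png',cv2.resize(np.hstack([a,b]),None,fx=3.3,fy=3.3))
E
```

```text
t 6.35 tcp [0.4898 0.0396 0.0137] open 0.04185 F [ 0.02 -0.3  -1.2 ]
```

View pics/cal.png

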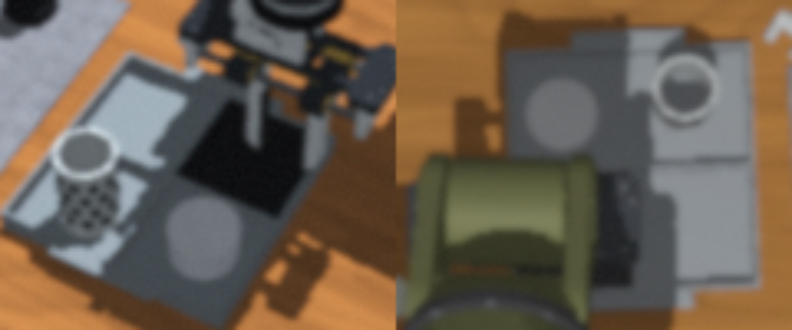

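jog_arm:
  increments:
    - [[0,0,0,0,0,0,4.1],[0,0,0,0,0,0,4.0],[0,0,0,0,0,0,3.9],[0,0,0,0,0,0,3.8],[0,0,0,0,0,0,3.7],[0,0,0,0,0,0,3.6],[0,0,0,0,0,0,3.5],[0,0,0,0,0,0,3.4],[0,0,0,0,0,0,3.4],[0,0,0,0,0,0,3.4]]

```text
clock: 7.7
tool_pos: [0.4898, 0.0396, 0.0137]
ee_rot: [0.689, 0.725, 0.0, 0.001]
contact_force: [-0.4, -0.0, -0.1]
opening: 0.0342
```

```bash
python3 - <<'E'
from plan import *
plan([]); s=manip.sense(); print(s['torque'],s['joint_efforts'].round(2))
E
```

```text
t 7.7 tcp [0.4898 0.0396 0.0137] open 0.03418 F [-0.44 -0.05 -0.1 ]
[ 0.05108465 -0.00932458  0.02416939] [-0.000e+00 -4.990e+01 -2.787e+01 -2.000e-02  7.000e-02 -0.000e+00]
```

```bash
python3 look.py cal2 scene; python3 - <<'E'
import cv2,numpy as np
from geo import *
a=cv2.imread('pics/cal2_scene.png')[165:225,240:320]
cv2.imwrite('pics/cal3.png',cv2.resize(a,None,fx=9,fy=9,interpolation=2))
# projected expected finger faces at tip
m=manip.camera_model('scene');K=m['mtx'];T=np.linalg.inv(m['T'])
for dy in(-.017,0,.017,.0295):
  for z in(.0137,.04):
    q=T[:3]@[.4898-0.0*dy,.0396+dy,z,1];q=K@q;print(dy,z,((q[:2]/q[2]-[240,165])*9).round())
E
```

```text
-0.017 0.0137 [273. 406.]
-0.017 0.04 [276. 355.]
0 0.0137 [319. 427.]
0 0.04 [322. 377.]
0.017 0.0137 [364. 449.]
0.017 0.04 [368. 399.]
0.0295 0.0137 [398. 466.]
0.0295 0.04 [403. 415.]
```

View pics/cal3.png

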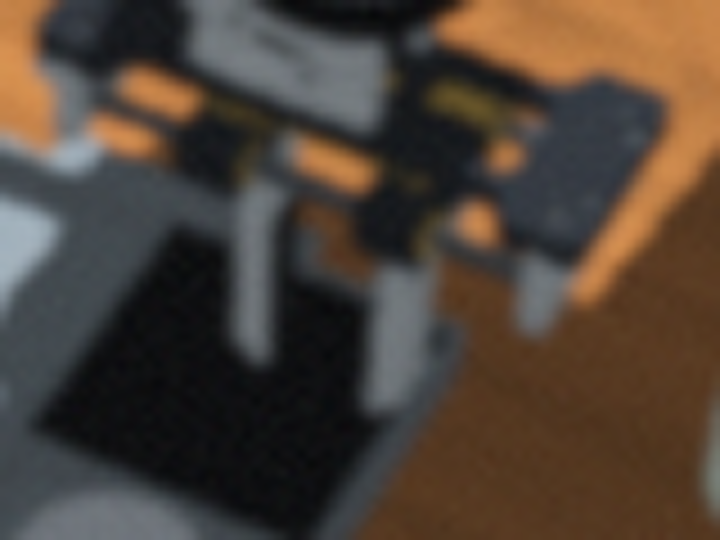

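```bash
python3 - <<'E'
from geo import *
P=cloud('cal2','scene')
def px(u,v): return P[int(165+v/9),int(240+u/9)].round(4)
for u,v in((250,300),(252,340),(255,358),(400,300),(395,360),(385,395),(380,405),(400,345),(380,430),(250,400),(410,420),(370,460),(390,440)): print((u,v),px(u,v))
E
```

```text
(250, 300) [0.5003 0.0154 0.0748]
(252, 340) [0.4968 0.0173 0.0547]
(255, 358) [0.5024 0.0207 0.0537]
(400, 300) [0.4977 0.0668 0.1046]
(395, 360) [0.4992 0.0663 0.0756]
(385, 395) [0.4987 0.0638 0.0601]
(380, 405) [0.4979 0.064  0.0503]
(400, 345) [0.4978 0.0682 0.0841]
(380, 430) [0.4831 0.0575 0.0208]
(250, 400) [0.49   0.0113 0.0114]
(410, 420) [0.4762 0.0635 0.0221]
(370, 460) [0.4981 0.0625 0.0218]
(390, 440) [0.4858 0.0622 0.0223]
```

The calibration showed something important. The finger tips appear at about z ≈ 0.045–0.05 in the depth image, while the reported TCP is z = 0.0137. That explains why there was no contact. I'll quantify this precisely.

```bash
python3 - <<'E'
from geo import *
# finger silhouettes in cal2_scene: points with z>.03 in x .45-.53, y -.02..0.09
for n in('cal','cal2'):
    P=cloud(n,'scene');im=cv2.imread(f'pics/{n}_scene.png')
    m=(P[...,2]>.03)&(P[...,2]<.11)&(abs(P[...,0]-.495)<.03)&(P[...,1]>-.02)&(P[...,1]<.09)
    for y0,y1 in((-.02,.04),(.04,.09)):
        q=P[m&(P[...,1]>y0)&(P[...,1]<y1)];print(n,len(q),'zmin',np.sort(q[:,2])[:6].round(4),'y',np.percentile(q[q[:,2]<.08][:,1],[3,50,97]).round(4),'x',np.percentile(q[:,0],[5,50,95]).round(4))
# initial pose
for c in('scene','top'):
    P=cloud('a',c);m=(np.hypot(P[...,0]-.129,P[...,1]-.534)<.1)&(P[...,2]>.05)
    v,u=np.where(m);q=P[m];
    if len(q):
        print(c,len(q),u.min(),u.max(),v.min(),v.max());i=np.argsort(q[:,2])[:8];print(q[i].round(3).tolist(),u[i],v[i])
m=manip.camera_model('scene');K=m['mtx'];T=np.linalg.inv(m['T'])
for p in([.129,.534,.172],[.129,.534,.21]):
    q=K@(T[:3]@[*p,1]);print((q[:2]/q[2]).round(1))
E
python3 - <<'E'
import cv2
a=cv2.imread('pics/a_scene.png')[70:170,440:512]
cv2.imwrite('pics/s0.png',cv2.resize(a,None,fx=6,fy=6,interpolation=2))
E
```

```text
cal 93 zmin [0.0449 0.0462 0.0471 0.0486 0.0502 0.0515] y [0.0079 0.0189 0.0212] x [0.4851 0.4986 0.5019]
cal 86 zmin [0.0477 0.0505 0.0518 0.0536 0.0544 0.0559] y [0.0636 0.0717 0.0751] x [0.4821 0.4962 0.4998]
cal2 85 zmin [0.046  0.0482 0.0502 0.0505 0.0518 0.053 ] y [0.0147 0.0231 0.0248] x [0.4847 0.4983 0.502 ]
cal2 85 zmin [0.0461 0.0503 0.0546 0.0547 0.0559 0.0562] y [0.0587 0.0664 0.071 ] x [0.4814 0.4967 0.4994]
scene 613 489 511 92 147
[[0.124, 0.486, 0.205], [0.125, 0.488, 0.206], [0.109, 0.492, 0.207], [0.123, 0.487, 0.208], [0.122, 0.489, 0.208], [0.123, 0.481, 0.209], [0.123, 0.483, 0.21], [0.129, 0.484, 0.211]] [490 491 494 491 492 489 490 490] [147 147 144 146 146 145 145 146]
top 1079 0 42 330 383
[[0.135, 0.584, 0.205], [0.142, 0.581, 0.205], [0.15, 0.581, 0.206], [0.147, 0.581, 0.206], [0.15, 0.584, 0.206], [0.15, 0.586, 0.207], [0.133, 0.584, 0.208], [0.146, 0.579, 0.209]] [2 3 3 3 2 1 1 3] [336 333 330 331 330 330 337 332]
[503.2 163.4]
[509.6 153.2]
```

View pics/s0.png

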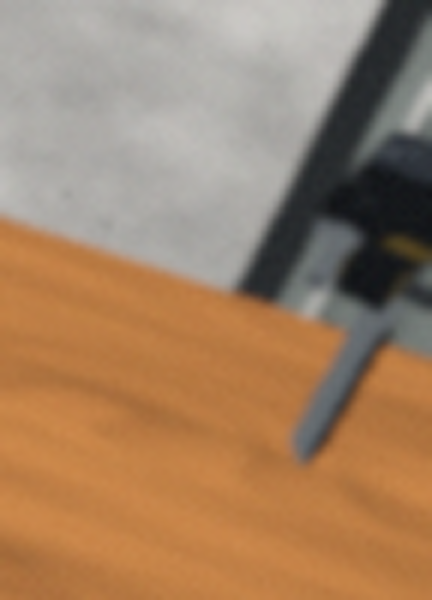

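Both poses give the same result: the fingers really end 32 mm short of the reported TCP, while lateral agreement is within 2 mm. I'll treat the real tip as TCP − 32 mm along tool z, and recheck that when tilted. Now I'll repeat the wall press at the right depth.

jog_arm:
  increments:
    - [[0,0,0,0,0,0,4.5],[0,0,0,0,0,0,5.5],[0,0,0,0,0,0,6.2],[0,0,0,0,0,0,6.2],[0,0,0,0,0,0,6.2],[0,0,1.5,0,0,0,6.2],[0,0,2.5,0,0,0,6.2],[0,0,3.0,0,0,0,6.2],[0,0,3.2,0,0,0,6.0],[0,0,3.2,0,0,0,5.8]]

```text
clock: 9.0
tool_pos: [0.49, 0.0396, -0.0183]
ee_rot: [0.689, 0.725, 0.0, 0.001]
contact_force: [-0.9, 0.3, -0.4]
opening: 0.058
```

jog_arm:
  increments:
    - [[0,0,0,0,0,0,5.6],[0,0,0,0,0,0,5.4],[0,0,0,0,0,0,5.2],[0,0,0,0,0,0,5.0],[0,0,0,0,0,0,4.9],[0,0,0,0,0,0,4.8],[0,0,0,0,0,0,4.7],[0,0,0,0,0,0,4.7],[0,0,0,0,0,0,4.7],[0,0,0,0,0,0,4.7]]

```text
clock: 10.25
tool_pos: [0.4899, 0.0397, -0.0183]
ee_rot: [0.689, 0.725, 0.0, 0.001]
contact_force: [-0.6, 1.1, 0.4]
opening: 0.0471
```

```bash
python3 - <<'E'
from plan import *
plan([]); s=manip.sense(); print(s['torque'],s['joint_efforts'].round(2))
E
```

```text
t 10.25 tcp [ 0.4899  0.0397 -0.0183] open 0.04713 F [-0.59  1.06  0.41]
[0.2397554  0.01787104 0.00071077] [ -0.53 -51.24 -26.07  -0.23   0.07   0.  ]
```

Contact has begun: Fy ≈ 1 N, and joint 1 torque of 0.53 N·m over 0.49 m also gives 1.1 N. One more step.

jog_arm:
  increments:
    - [[0,0,0,0,0,0,4.65],[0,0,0,0,0,0,4.6],[0,0,0,0,0,0,4.55],[0,0,0,0,0,0,4.5],[0,0,0,0,0,0,4.5],[0,0,0,0,0,0,4.5],[0,0,0,0,0,0,4.5],[0,0,0,0,0,0,4.5],[0,0,0,0,0,0,4.5],[0,0,0,0,0,0,4.5]]

```text
clock: 11.5
tool_pos: [0.4899, 0.0406, -0.0184]
ee_rot: [0.689, 0.725, 0.001, 0.001]
contact_force: [-0.2, 10.1, 0.4]
opening: 0.045
```

```bash
python3 - <<'E'
from plan import *
plan([]); s=manip.sense(); print(s['torque'],s['joint_efforts'].round(2))
E
```

```text
t 11.5 tcp [ 0.4899  0.0406 -0.0184] open 0.04505 F [-0.16 10.08  0.37]
[1.91373918 0.03022592 0.00949492] [ -4.82 -51.42 -26.11  -2.     0.11   0.  ]
```

```bash
cat > avg.py <<'E'
import numpy as np,sys
from bench import manip
O=[];F=[];P=[]
for i in range(int(sys.argv[1])):
    manip.get_image('top'); s=manip.sense();O.append(s['opening']*1e3);F.append(s['contact_force']);P.append(s['tool_pos'])
print('t',s['clock'],'open',np.mean(O).round(3),'sd',np.std(O).round(3),'F',np.mean(F,0).round(2),'P',np.mean(P,0).round(5))
E
python3 avg.py 8
```

```text
t 11.9 open 45.089 sd 0.272 F [ 0.24 10.01 -0.36] P [ 0.48987  0.0406  -0.01835]
```

jog_arm:
  increments:
    - [[0,0,0,0,0,0,4.4],[0,0,0,0,0,0,4.3],[0,0,0,0,0,0,4.2],[0,0,0,0,0,0,4.1],[0,0,0,0,0,0,4.0],[0,0,0,0,0,0,3.9],[0,0,0,0,0,0,3.9],[0,0,0,0,0,0,3.9],[0,0,0,0,0,0,3.9],[0,0,0,0,0,0,3.9]]

```text
clock: 13.15
tool_pos: [0.4897, 0.0435, -0.0184]
ee_rot: [0.689, 0.725, 0.002, -0.001]
contact_force: [0.8, 28.8, -1.2]
opening: 0.0392
```

```bash
python3 avg.py 5
```

```text
t 13.4 open 39.177 sd 0.163 F [-0.23 27.78 -1.42] P [ 0.48971  0.04347 -0.01842]
```

So force rises to about 28 N with only ≈0.2 mm of opening error: a stiff position servo (~75 N/mm in a two-sided grip). I'll grip the glass with very fine opening steps just below first contact, and never use the full close. Next I release, rise and go to the pre-grasp.

```bash
cat >> plan.py <<'E'
FB=np.array([.5784,.2742,.0469])
E
python3 - <<'E'
from plan import *
t=np.radians(2.9);D=rot([-np.sin(t),np.cos(t),0],[0,0,-1])
plan([([.49,.05,.14],D),([.50,.14,.17],RG),(FB+.10*ax,RG)])
E
```

```text
t 13.4 tcp [ 0.4897  0.0435 -0.0184] open 0.03946 F [-0.43 28.34 -0.74]
[0.72, 0.09, -15.84] [0.01, -0.03, -0.0]
[9.67, 1.55, -18.8] [-3.69, 0.65, -2.53]
[20.9, 5.36, -15.09] [-3.69, 0.65, -2.53]
```

jog_arm:
  increments:
    - [[0,0,0,0,0,0,4.8],[0,0,0,0,0,0,5.8],[0,0,-1,0,0,0,6.5],[0.2,0,-6,0,0,0,7.4],[0.7,0,-11,0,0,0,7.4],[3,0.3,-15,-0.6,0.1,-0.4,7.4],[7,1,-17.5,-1.6,0.3,-1.1,7.4],[11,2,-18,-2.5,0.45,-1.75,7.4],[16,3.7,-16.5,-3.3,0.6,-2.3,7.4],[20.9,5.4,-15.1,-3.69,0.65,-2.53,7.4]]

```text
clock: 14.65
tool_pos: [0.5331, 0.2552, 0.1346]
ee_rot: [0.529, 0.808, 0.218, 0.143]
contact_force: [1.1, -0.1, -0.4]
opening: 0.0739
```

```bash
python3 look.py pre scene top;  python3 - <<'E'
from plan import *
from geo import *
plan([(FB+.10*ax,RG),(FB+.006*ax,RG)])
s=manip.sense();r=R.from_quat(s['ee_rot']);p=s['tool_pos'];tip=p-.032*r.as_matrix()[:,2]
for c in('scene','top'):
    P=cloud('pre',c);Q=(P-tip)@r.as_matrix()  # tool coords from assumed real tip
    m=(abs(Q[...,0])<.06)&(abs(Q[...,1])<.03)&(Q[...,2]<.03)&(Q[...,2]>-.05)
    for sg in(-1,1):
        k=m&(Q[...,0]*sg>.02);q=Q[k]
        if len(q)>5: print(c,sg,len(q),'zmax',np.sort(q[:,2])[-6:].round(4),'x',np.percentile(q[:,0],[3,97]).round(4),'y',np.percentile(q[:,1],[3,97]).round(4))
im=np.hstack([cv2.imread('pics/pre_scene.png')[170:310,300:430],cv2.imread('pics/pre_top.png')[120:260,80:210]])
cv2.imwrite('pics/pre.png',cv2.resize(im,None,fx=3,fy=3))
E
```

```text
t 14.75 tcp [0.5322 0.2567 0.1324] open 0.07388 F [-0.26  0.38  1.01]
[-0.25, -0.0, -0.13] [-0.0, -0.01, 0.02]
[-0.26, 0.0, 9.27] [-0.0, -0.01, 0.02]
scene -1 95 zmax [-0.007  -0.0069 -0.0068 -0.0052 -0.005  -0.0024] x [-0.0497 -0.0378] y [0.0014 0.0148]
scene 1 110 zmax [-0.0065 -0.0062 -0.0055 -0.0047 -0.0038 -0.0029] x [0.0361 0.0478] y [-0.0048  0.014 ]
top -1 32 zmax [-0.0106 -0.0105 -0.0103 -0.0093 -0.0043 -0.0028] x [-0.0464 -0.035 ] y [-0.0025  0.0118]
top 1 54 zmax [-0.0061 -0.0057 -0.0039 -0.0011  0.0002  0.0047] x [0.0396 0.0514] y [-0.0026  0.0116]
```

View pics/pre.png

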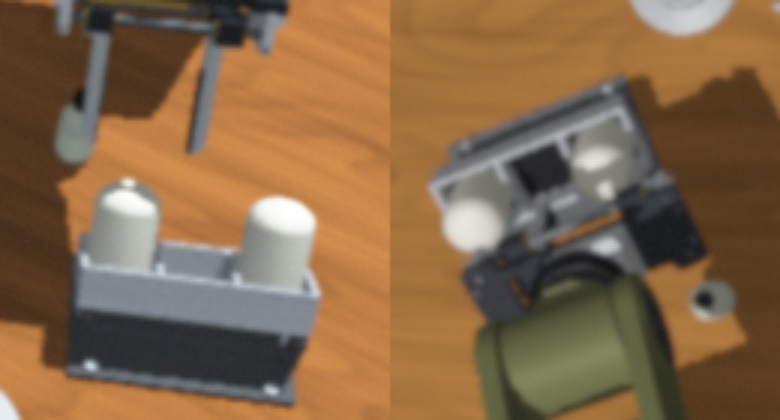

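The picture shows the fingers straddling glass b's axis; tips are 32–34 mm short of the TCP along the tool, with a ≈4.5 mm offset in tool y that I'll compensate. I descend along the axis and stop about 7 mm above the cell walls.

jog_arm:
  increments:
    - [[-0.2,-0.4,0,0,0,0,7.4],[-0.2,-0.45,2,0,0,0,7.4],[-0.2,-0.45,4,0,0,0,7.4],[-0.2,-0.45,6,0,0,0,7.4],[-0.2,-0.45,7.5,0,0,0,7.4],[-0.2,-0.45,8.5,0,0,0,7.2],[-0.2,-0.45,8.9,0,0,0,6.9],[-0.2,-0.45,8.9,0,0,0,6.6],[-0.2,-0.45,8.9,0,0,0,6.4],[-0.2,-0.45,8.9,0,0,0,6.2]]

```text
clock: 16.0
tool_pos: [0.5701, 0.2713, 0.0535]
ee_rot: [0.528, 0.809, 0.217, 0.141]
contact_force: [0.9, -0.5, -0.1]
opening: 0.0618
```

```bash
python3 look.py gr scene;  python3 - <<'E'
from plan import *
from geo import *
plan([(FB+.006*ax,RG)])
s=manip.sense();r=R.from_quat(s['ee_rot']);p=s['tool_pos'];tip=p-.033*r.as_matrix()[:,2]
P=cloud('gr','scene');Q=(P-tip)@r.as_matrix();im=cv2.imread('pics/gr_scene.png')
m=(abs(Q[...,0])<.06)&(Q[...,1]>-.03)&(Q[...,1]<.035)&(Q[...,2]<-.002)&(Q[...,2]>-.05)
for lo,hi in((-.06,-.0295),(-.0295,.0295),(.0295,.06)):
    q=Q[m&(Q[...,0]>lo)&(Q[...,0]<hi)];print(len(q),'x',np.percentile(q[:,0],[2,50,98]).round(4),'y',np.percentile(q[:,1],[2,50,98]).round(4),'z',q[:,2].max().round(4))
w=Q[m&(abs(Q[...,0])<.0255)&(Q[...,2]>-.03)]
from scipy.optimize import least_squares
f=least_squares(lambda x:np.hypot(w[:,0]-x[0],w[:,1]-x[1])-.027,[0,0],loss='soft_l1',f_scale=.0015);print('glass in tool',f.x.round(4),len(w))
cv2.imwrite('pics/gr.png',cv2.resize(im[190:310,290:430],None,fx=5,fy=5))
E
```

```text
t 16.05 tcp [0.5701 0.2713 0.0534] open 0.06199 F [-0.12 -0.81 -0.05]
[-0.07, 0.43, 0.4] [0.0, -0.01, 0.02]
91 x [-0.0423 -0.0363 -0.0302] y [-0.0045  0.0099  0.0134] z -0.0034
429 x [-0.0269 -0.0046  0.0232] y [0.0064 0.0262 0.0334] z -0.0021
104 x [0.0321 0.0364 0.0439] y [-0.0047  0.0099  0.0141] z -0.0024
glass in tool [-0.0009  0.0045] 214
```

View pics/gr.png

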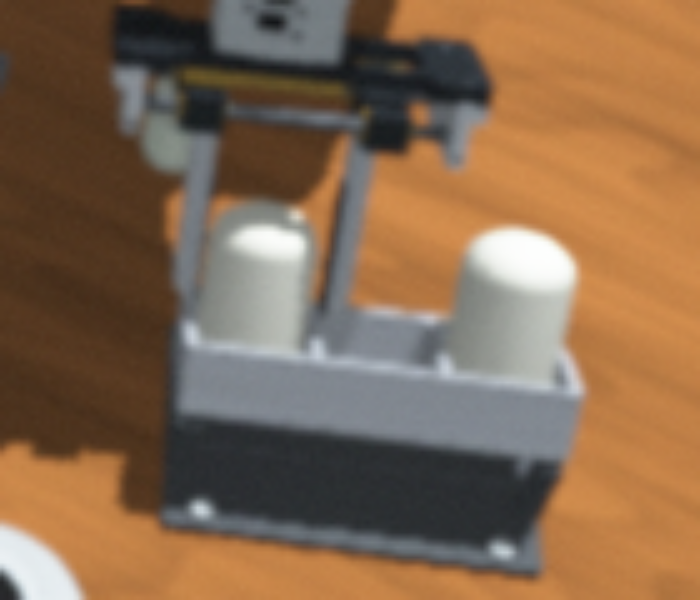

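Glass is centred between the fingers (glass (−0.9, 4.5) mm, finger centre (0, 4.6) mm in tool x, y). I close finely with a small creeping lift, so that I can see when it catches.

jog_arm:
  increments:
    - [[-0.08,0,0,0,0,0,5.8],[-0.08,0,0,0,0,0,5.6],[-0.08,0,0,0,0,0,5.5],[-0.08,0,0,0,0,0,5.44],[-0.08,0,0,0,0,0,5.42],[-0.08,0,0,0,0,0,5.41],[-0.08,0,-0.1,0,0,0,5.405],[-0.08,0,-0.2,0,0,0,5.4],[-0.08,0,-0.4,0,0,0,5.395],[-0.08,0,-0.6,0,0,0,5.395]]

```text
clock: 17.3
tool_pos: [0.5675, 0.2693, 0.0586]
ee_rot: [0.528, 0.809, 0.217, 0.141]
contact_force: [0.5, -0.2, -1.2]
opening: 0.0542
```

```bash
cat > gl.py <<'E'
import sys
from plan import *
from geo import *
n=sys.argv[1]
im,d=manip.get_image('scene');cv2.imwrite(f'pics/{n}_scene.png',im);np.save(f'{n}_scene.npy',d)
plan([]);s=manip.sense();r=R.from_quat(s['ee_rot']);p=s['tool_pos'];tip=p-.033*r.as_matrix()[:,2]
P=cloud(n,'scene');Q=(P-tip)@r.as_matrix()
m=(abs(Q[...,0])<.0255)&(Q[...,1]>-.03)&(Q[...,1]<.036)
k=m&(np.hypot(Q[...,0]+.001,Q[...,1]-.0045)<.013)&(Q[...,2]>-.075)&(Q[...,2]<-.03)
print('glass top, behind tip mm:',(1e3*np.median(Q[k][:,2])).round(2),k.sum(), 'world', (P[k].mean(0)).round(4))
E
python3 gl.py g1; python3 - <<'E'
import sys;sys.argv=['x','q']
src=open('gl.py').read().split('plan([])')[1]
# reference: same measure before the lift
from geo import *
P=cloud('gr','scene');yr=np.radians(23.55);ax=np.array([-.5*np.cos(yr),-.5*np.sin(yr),3**.5/2])
for n in('gr','g1'):
    P=cloud(n,'scene');foot=np.array([.5784,.2742,.0469]);d=P-foot;h=d@ax;rr=np.linalg.norm(d-h[...,None]*ax,axis=-1);k=(rr<.012)&(h>.05)&(h<.12);print(n,'top height along axis mm',(1e3*np.median(h[k])).round(2),k.sum())
E
```

```text
t 17.35 tcp [0.5675 0.2693 0.0589] open 0.05364 F [ 0.72 -0.34 -1.31]
glass top, behind tip mm: -52.19 32 world [0.5335 0.2529 0.1356]
gr top height along axis mm 94.79 29
g1 top height along axis mm 101.51 26
```

The glass rose 6.7 mm with the tool's 6 mm, and Fz ≈ −1.3 N matches its weight, so it already holds. I'll ease the squeeze slightly while still in the cell, to stay well under 10 N, and check that it still follows.

jog_arm:
  increments:
    - [[0,0,0,0,0,0,5.4],[0,0,0,0,0,0,5.403],[0,0,0,0,0,0,5.405],[0,0,-0.1,0,0,0,5.405],[0,0,-0.2,0,0,0,5.405],[0,0,-0.4,0,0,0,5.405],[0,0,-0.6,0,0,0,5.405],[0,0,-0.8,0,0,0,5.405],[0,0,-1.0,0,0,0,5.405],[0,0,-1.0,0,0,0,5.405]]

```text
clock: 18.6
tool_pos: [0.5629, 0.2673, 0.0677]
ee_rot: [0.528, 0.809, 0.217, 0.141]
contact_force: [0.1, -0.5, -1.4]
opening: 0.0541
```

```bash
python3 gl.py g2
```

```text
t 18.65 tcp [0.5629 0.2673 0.0676] open 0.05407 F [-0.01 -0.28 -1.73]
glass top, behind tip mm: -52.65 35 world [0.5301 0.2511 0.1452]
```

```bash
python3 - <<'E'
from plan import *
t=np.radians(2.9);D=rot([-np.sin(t),np.cos(t),0],[0,0,-1])
A=FB+.010*ax
from scipy.spatial.transform import Slerp
G=np.array([.486,.010,.135]);
s=manip.sense();p0=s['tool_pos'];B=p0+.045*ax
S=Slerp([0,1],R.concatenate([RG,D]))
W=[(p0+.012*ax,RG),(p0+.03*ax,RG),(B,RG)]
f=[.04,.14,.3,.45,.6,.75,.88,.96,1]
up=B+np.array([0,0,.05]);
W+=[(up+(np.array([.486,.010,.16])-up)*k if k>.2 else B+(up-B)*k/.14*.5,S([k])[0]) for k in f]
plan(W)
E
```

```text
t 18.65 tcp [0.5629 0.2673 0.0676] open 0.05407 F [-0.01 -0.28 -1.73]
[0.0, 0.0, -1.2] [0.0, -0.01, 0.02]
[0.01, 0.0, -3.0] [0.0, -0.01, 0.02]
[0.01, 0.0, -4.5] [0.0, -0.01, 0.02]
[0.01, 0.36, -5.12] [0.15, -0.04, 0.12]
[0.01, 1.25, -6.66] [0.52, -0.11, 0.37]
[-6.13, -1.38, -11.19] [1.11, -0.21, 0.78]
[-9.2, -3.32, -12.37] [1.67, -0.31, 1.15]
[-12.27, -5.27, -13.56] [2.23, -0.42, 1.53]
[-15.34, -7.21, -14.74] [2.78, -0.52, 1.91]
[-18.0, -8.89, -15.76] [3.26, -0.6, 2.24]
[-19.64, -9.93, -16.39] [3.56, -0.66, 2.44]
[-20.46, -10.44, -16.71] [3.71, -0.68, 2.54]
```

jog_arm:
  increments:
    - [[0,0,-0.4,0,0,0,5.405],[0,0,-1.2,0,0,0,5.405],[0,0,-2.2,0,0,0,5.405],[0,0,-3.2,0,0,0,5.405],[0,0,-4.2,0,0,0,5.405],[0,0,-5.2,0,0,0,5.405],[0,0,-6.2,0,0,0,5.405],[-0.6,-0.3,-7.0,0.1,0,0.1,5.405],[-1.8,-0.9,-7.8,0.3,-0.05,0.2,5.405],[-3.0,-1.5,-8.4,0.5,-0.1,0.35,5.405]]

```text
clock: 19.9
tool_pos: [0.5244, 0.2169, 0.1332]
ee_rot: [0.554, 0.802, 0.188, 0.123]
contact_force: [0.2, 0.4, -0.6]
opening: 0.0545
```

```bash
python3 gl.py g3; python3 - <<'E'
import cv2
cv2.imwrite('pics/g3c.png',cv2.resize(cv2.imread('pics/g3_scene.png')[130:310,250:430],None,fx=3,fy=3))
E
python3 - <<'E'
from plan import *
t=np.radians(2.9);D=rot([-np.sin(t),np.cos(t),0],[0,0,-1])
plan([([.486,.010,.14],D)])
E
```

```text
t 19.95 tcp [0.5247 0.216  0.1337] open 0.05389 F [-0.59 -0.44 -0.72]
glass top, behind tip mm: -51.93 36 world [0.4958 0.2032 0.2127]
t 19.95 tcp [0.5247 0.216  0.1337] open 0.05389 F [-0.59 -0.44 -0.72]
[-17.89, -9.46, -5.51] [3.2, -0.58, 2.17]
```

View pics/g3c.png

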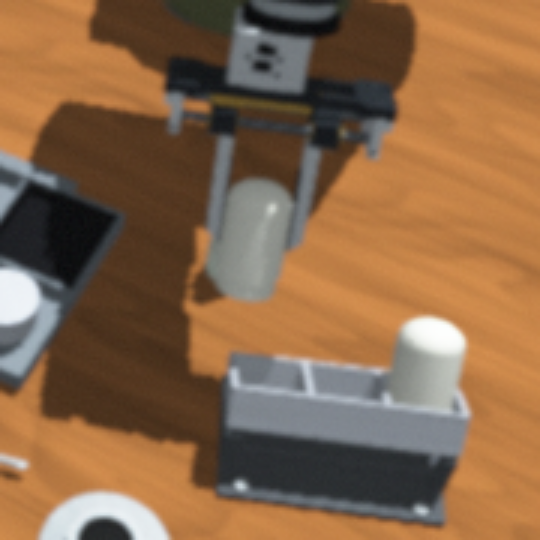

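The picture shows glass b clear of the rack and held firmly, with no slip relative to the tip (52 mm). On to above the foam.

jog_arm:
  increments:
    - [[-1,-0.5,-0.4,0.2,-0.04,0.15,5.405],[-3,-1.6,-1.1,0.55,-0.1,0.37,5.405],[-5.5,-2.9,-1.8,1.0,-0.18,0.68,5.405],[-8,-4.2,-2.6,1.45,-0.26,0.98,5.405],[-10.5,-5.6,-3.4,1.9,-0.34,1.28,5.405],[-13,-6.9,-4.1,2.35,-0.43,1.6,5.405],[-15.2,-8.0,-4.7,2.72,-0.5,1.85,5.405],[-16.8,-8.9,-5.2,3.0,-0.55,2.05,5.405],[-17.6,-9.3,-5.4,3.15,-0.57,2.14,5.405],[-17.89,-9.46,-5.5,3.2,-0.58,2.17,5.405]]

```text
clock: 21.2
tool_pos: [0.486, 0.0099, 0.1398]
ee_rot: [0.689, 0.725, -0.0, -0.0]
contact_force: [-0.8, 0.6, -0.8]
opening: 0.0543
```

```bash
python3 gl.py g4; python3 - <<'E'
import cv2
from plan import *
from geo import *
cv2.imwrite('pics/g4c.png',cv2.resize(cv2.imread('pics/g4_scene.png')[90:270,180:360],None,fx=3,fy=3))
t=np.radians(2.9);D=rot([-np.sin(t),np.cos(t),0],[0,0,-1])
plan([([.486,.010,.0195],D)])
# glass axis and foot from depth: points in x,y,z
P=cloud('g4','scene');s=manip.sense()['tool_pos']
for z0,z1 in((.135,.145),(.145,.16),(.16,.175),(.175,.19)):
    m=(abs(P[...,0]-.50)<.05)&(abs(P[...,1]-.01)<.0285)&(P[...,2]>z0)&(P[...,2]<z1)
    q=P[m]
    if len(q)>10: c,r=circ(q[:,:2]); print(z0,len(q),c.round(4),r.round(4))
m=(abs(P[...,0]-.5)<.06)&(abs(P[...,1]-.01)<.02)&(P[...,2]>.08);print('zmin',np.sort(P[m][:,2])[:8].round(4))
E
```

```text
t 21.25 tcp [0.486  0.0099 0.1399] open 0.05431 F [-0.45 -1.39 -2.19]
glass top, behind tip mm: -52.83 57 world [0.4911 0.0095 0.2256]
t 21.25 tcp [0.486  0.0099 0.1399] open 0.05431 F [-0.45 -1.39 -2.19]
[0.01, 0.01, 12.04] [-0.01, 0.0, 0.0]
0.135 41 [0.4921 0.0125] 0.0228
0.145 57 [0.4914 0.012 ] 0.0255
0.16 75 [0.4911 0.0117] 0.026
0.175 78 [0.4892 0.0105] 0.0273
zmin [0.1296 0.1315 0.1323 0.1326 0.1339 0.1339 0.1342 0.1343]
```

View pics/g4c.png

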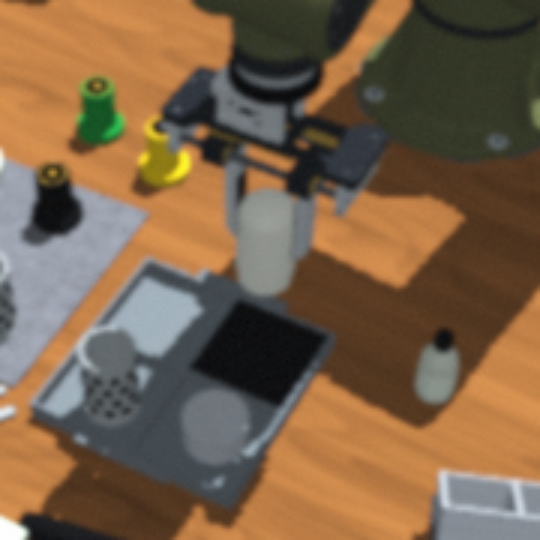

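Glass is upright over the foam at (0.491, 0.011), with its foot at z ≈ 0.131. I lower it to about 3 mm above the foam.

jog_arm:
  increments:
    - [[0,0,0.7,0,0,0,5.405],[0,0,2,0,0,0,5.405],[0,0,3.7,0,0,0,5.405],[0,0,5.4,0,0,0,5.405],[0,0,7.1,0,0,0,5.405],[0,0,8.7,0,0,0,5.405],[0,0,10,0,0,0,5.405],[0,0,11,0,0,0,5.405],[0,0,11.5,0,0,0,5.405],[0,0,11.75,0,0,0,5.405]]

```text
clock: 22.5
tool_pos: [0.486, 0.0099, 0.0223]
ee_rot: [0.689, 0.725, -0.0, -0.0]
contact_force: [-0.6, 0.2, -1.9]
opening: 0.0543
```

```bash
python3 gl.py g5; python3 avg.py 4
```

```text
t 22.55 tcp [0.486  0.0099 0.0222] open 0.05413 F [-0.08  0.12 -1.91]
glass top, behind tip mm: -52.48 52 world [0.4901 0.0088 0.1076]
t 22.75 open 54.065 sd 0.125 F [ 0.46  0.37 -0.75] P [0.48608 0.00986 0.02258]
```

jog_arm:
  increments:
    - [[0,0,0.03,0,0,0,5.405],[0,0,0.06,0,0,0,5.405],[0,0,0.09,0,0,0,5.405],[0,0,0.12,0,0,0,5.405],[0,0,0.15,0,0,0,5.405],[0,0,0.18,0,0,0,5.405],[0,0,0.2,0,0,0,5.405],[0,0,0.22,0,0,0,5.405],[0,0,0.22,0,0,0,5.405],[0,0,0.22,0,0,0,5.405]]

```text
clock: 24.0
tool_pos: [0.4861, 0.0099, 0.0205]
ee_rot: [0.689, 0.725, -0.0, -0.0]
contact_force: [-0.2, -0.1, -0.6]
opening: 0.0545
```

```bash
python3 gl.py g6; python3 avg.py 5
```

```text
t 24.05 tcp [0.4861 0.0098 0.0205] open 0.05386 F [-0.28 -0.72 -0.97]
glass top, behind tip mm: -52.55 50 world [0.4917 0.0094 0.106 ]
t 24.3 open 54.114 sd 0.152 F [-0.13  0.1  -1.52] P [0.48613 0.00985 0.02049]
```

jog_arm:
  increments:
    - [[0,0,0.02,0,0,0,5.405],[0,0,0.04,0,0,0,5.405],[0,0,0.06,0,0,0,5.405],[0,0,0.08,0,0,0,5.405],[0,0,0.1,0,0,0,5.405],[0,0,0.11,0,0,0,5.405],[0,0,0.12,0,0,0,5.405],[0,0,0.13,0,0,0,5.405],[0,0,0.13,0,0,0,5.405],[0,0,0.13,0,0,0,5.405]]

```text
clock: 25.55
tool_pos: [0.4862, 0.0098, 0.0192]
ee_rot: [0.689, 0.725, -0.0, 0.0]
contact_force: [0.2, -0.4, -0.5]
opening: 0.0541
```

```bash
python3 gl.py g7; python3 avg.py 5
```

```text
t 25.6 tcp [0.4861 0.0099 0.0192] open 0.0543 F [-0.78  1.17 -0.69]
glass top, behind tip mm: -52.55 52 world [0.4916 0.0098 0.1046]
t 25.85 open 54.22 sd 0.204 F [ 0.21  0.33 -0.76] P [0.48614 0.00985 0.01919]
```

Fz halved and the foot computes to z ≈ 0.010, so it is just touching. I lower another 0.4 mm and release slowly.

jog_arm:
  increments:
    - [[0,0,0.02,0,0,0,5.405],[0,0,0.04,0,0,0,5.405],[0,0,0.04,0,0,0,5.41],[0,0,0.04,0,0,0,5.415],[0,0,0.04,0,0,0,5.42],[0,0,0.04,0,0,0,5.44],[0,0,0.04,0,0,0,5.5],[0,0,0.04,0,0,0,5.7],[0,0,0.04,0,0,0,6.2],[0,0,0.04,0,0,0,6.8]]

```text
clock: 27.1
tool_pos: [0.4861, 0.0099, 0.0188]
ee_rot: [0.689, 0.725, -0.0, -0.0]
contact_force: [-0.4, -0.5, -0.5]
opening: 0.0671
```

```bash
python3 gl.py g8; python3 - <<'E'
import cv2
from plan import *
from geo import *
cv2.imwrite('pics/g8c.png',cv2.resize(cv2.imread('pics/g8_scene.png')[120:270,180:330],None,fx=4,fy=4))
P=cloud('g8','scene');
for z0,z1 in((.03,.045),(.045,.06),(.06,.075),(.075,.087)):
    m=(abs(P[...,0]-.50)<.05)&(abs(P[...,1]-.01)<.028)&(P[...,2]>z0)&(P[...,2]<z1)
    q=P[m]
    if len(q)>10: c,r=circ(q[:,:2]); print(z0,len(q),c.round(4),r.round(4))
E
```

```text
t 27.15 tcp [0.4861 0.0099 0.0188] open 0.06767 F [-1.15 -0.96 -0.73]
glass top, behind tip mm: -52.67 50 world [0.4915 0.0091 0.1045]
0.03 58 [0.4921 0.012 ] 0.0253
0.045 56 [0.4912 0.0116] 0.0259
0.06 64 [0.4922 0.0124] 0.025
0.075 45 [0.4914 0.0118] 0.0255
```

View pics/g8c.png

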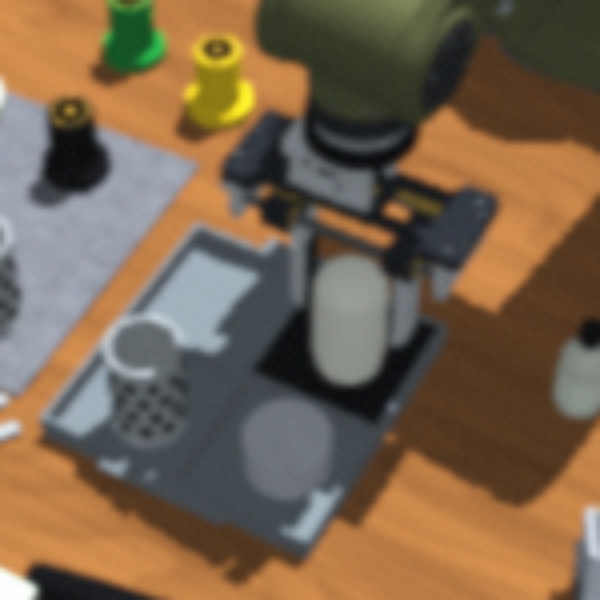

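Glass b stands upright in the foam pocket: circles at all heights are centred at ≈(0.492, 0.012), foot z ≈ 0.010.

**Holder choice:** candidates are black (344,221), black (376,186), yellow (324,266) and green (360,272) in the top view. Only the black ones qualify, and the enlarged crop c2 confirmed black bodies with brass tops. I take (344,221) because it is nearer and has clear surroundings.

```bash
python3 - <<'E'
from plan import *
t=np.radians(2.9);D=rot([-np.sin(t),np.cos(t),0],[0,0,-1])
plan([([.486,.01,.13],D),([.4292,-.278,.10],D),([.4292,-.278,-.010],D)])
E
```

```text
t 27.15 tcp [0.4861 0.0099 0.0188] open 0.06767 F [-1.15 -0.96 -0.73]
[0.01, -0.01, -11.12] [-0.0, 0.0, 0.0]
[-28.46, -7.15, -8.12] [-0.0, 0.0, 0.0]
[-28.46, -7.15, 2.88] [-0.0, 0.0, 0.0]
```

jog_arm:
  increments:
    - [[0,0,0,0,0,0,7.2],[0,0,-1.5,0,0,0,7.2],[0,0,-4.5,0,0,0,7.2],[0,0,-8.5,0,0,0,7.2],[-1,-0.2,-11.5,0,0,0,7.2],[-6,-1.5,-11.5,0,0,0,7.2],[-12,-3,-11,0,0,0,7.2],[-18,-4.5,-10.5,0,0,0,7.2],[-24,-6,-9,0,0,0,7.2],[-28.5,-7.1,-7.5,0,0,0,7.2]]

```text
clock: 28.4
tool_pos: [0.4292, -0.2808, 0.0947]
ee_rot: [0.689, 0.725, -0.0, 0.001]
contact_force: [1.0, 0.9, 0.2]
opening: 0.0717
```

```bash
python3 look.py h1 scene top; python3 - <<'E'
from plan import *
from geo import *
t=np.radians(2.9);D=rot([-np.sin(t),np.cos(t),0],[0,0,-1])
plan([([.4292,-.278,-.010],D)])
s=manip.sense();r=R.from_quat(s['ee_rot']);p=s['tool_pos'];tip=p-.033*r.as_matrix()[:,2]
for c in('scene','top'):
    P=cloud('h1',c);Q=(P-tip)@r.as_matrix()
    for sg in(-1,1):
        q=Q[(abs(Q[...,0])<.065)&(abs(Q[...,1])<.03)&(Q[...,2]<.0)&(Q[...,2]>-.05)&(Q[...,0]*sg>.015)]
        if len(q)>5:print(c,sg,len(q),'x',np.percentile(q[:,0],[3,97]).round(4),'y',np.percentile(q[:,1],[3,97]).round(4),'z',q[:,2].max().round(4))
    q=P[(np.hypot(P[...,0]-.4337,P[...,1]+.278)<.035)&(P[...,2]>.056)&(P[...,2]<.075)]
    print(c,'holder',len(q),((q.max(0)+q.min(0))/2).round(4))
im=np.hstack([cv2.imread('pics/h1_scene.png')[80:230,100:260],cv2.imread('pics/h1_top.png')[150:300,260:420]])
cv2.imwrite('pics/h1.png',cv2.resize(im,None,fx=2.4,fy=2.4))
E
```

```text
t 28.5 tcp [ 0.4282 -0.2815  0.0933] open 0.07195 F [-0.06  0.51  0.94]
[0.34, 0.13, 10.33] [-0.01, -0.0, -0.03]
scene -1 81 x [-0.0452 -0.0315] y [-0.0069  0.0127] z -0.0006
scene 1 69 x [0.0405 0.0521] y [-0.0072  0.0138] z -0.0035
scene holder 111 [ 0.4343 -0.2781  0.0645]
top holder 1 [ 0.4429 -0.2826  0.0676]
```

View pics/h1.png

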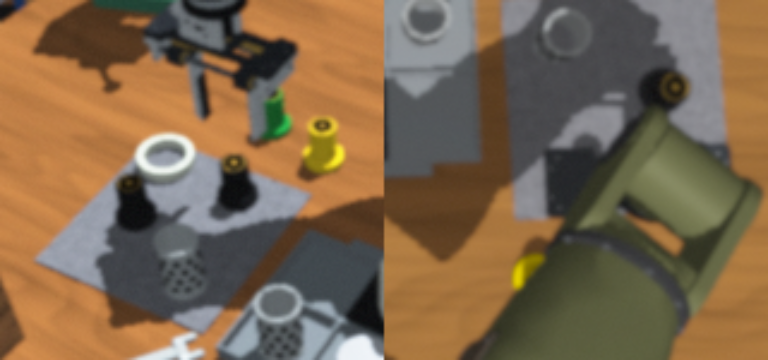

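The picture shows the fingers above the black holder at (scene crop 235,185), clear of the green and yellow ones. Descending and gripping the barrel.

jog_arm:
  increments:
    - [[0.15,0.15,2,0,0,0,7.2],[0.15,0.15,5,0,0,0,7.2],[0.15,0.15,8,0,0,0,7.2],[0.15,0.15,9.8,0,0,0,7.0],[0.15,0.15,10.2,0,0,0,6.0],[0.15,0.15,10.2,0,0,0,5.0],[0.15,0.15,10.2,0,0,0,4.3],[0.15,0.15,10.2,0,0,0,4.0],[0.15,0.15,10.2,0,0,0,3.8],[0.15,0.15,10.2,0,0,0,3.7]]

```text
clock: 29.75
tool_pos: [0.4296, -0.2801, -0.0084]
ee_rot: [0.69, 0.723, -0.0, -0.0]
contact_force: [-0.3, 0.1, 4.3]
opening: 0.0376
```

jog_arm:
  increments:
    - [[0,0,0,0,0,0,3.7],[0,0,0,0,0,0,3.7],[0,0,0,0,0,0,3.7],[0,0,-0.5,0,0,0,3.7],[0,0,-1.5,0,0,0,3.7],[0,0,-3,0,0,0,3.7],[0,0,-5,0,0,0,3.7],[0,0,-7,0,0,0,3.7],[0,0,-8.5,0,0,0,3.7],[0,0,-9.0,0,0,0,3.7]]

```text
clock: 31.0
tool_pos: [0.43, -0.2803, 0.0828]
ee_rot: [0.69, 0.724, -0.0, 0.0]
contact_force: [0.2, 0.0, -0.8]
opening: 0.0376
```

```bash
python3 look.py h2 scene; python3 - <<'E'
from plan import *
from geo import *
t=np.radians(2.9);D=rot([-np.sin(t),np.cos(t),0],[0,0,-1])
plan([([.4915,-.096,.08],D),([.4915,-.096,-.018],D)])
cv2.imwrite('pics/h2.png',cv2.resize(cv2.imread('pics/h2_scene.png')[80:230,100:260],None,fx=4,fy=4))
P=cloud('h2','scene');p=manip.sense()['tool_pos']
im=cv2.imread('pics/h2_scene.png')
m=(np.hypot(P[...,0]-p[0]-.0045,P[...,1]-p[1])<.04)&(P[...,2]>.04)&(P[...,2]<.17)&(im.max(2)<70)
q=P[m];print(len(q),'zmin',np.sort(q[:,2])[:8].round(4),'tcp z',p[2])
fl=q[q[:,2]<q[:,2].min()+.014];print('flange mid',((fl.max(0)+fl.min(0))/2).round(4),np.ptp(fl,axis=0).round(3))
E
```

```text
t 31.05 tcp [ 0.43   -0.2803  0.0827] open 0.03717 F [-0.21 -0.49 -0.24]
[18.12, 7.01, 0.26] [0.0, 0.01, -0.03]
[18.13, 7.01, 10.06] [0.0, 0.01, -0.03]
252 zmin [0.1012 0.1016 0.1028 0.1029 0.1031 0.1031 0.1035 0.1035] tcp z 0.08273307270215718
flange mid [ 0.4406 -0.2761  0.1082] [0.043 0.051 0.014]
```

View pics/h2.png

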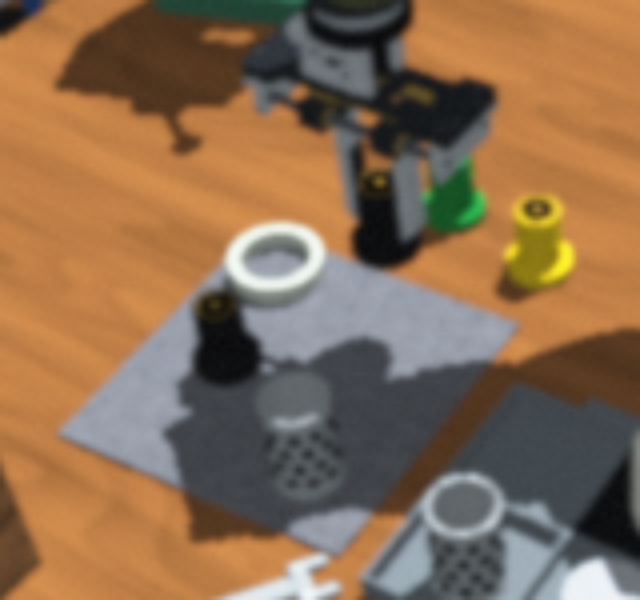

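Holder is held (no brass ring or flange tilt visible), the spare is untouched. Since the gripper's body might come down near the glass top, I'll turn the jaws to about −32° for the placing, so the body clears both glass and sleeve.

```bash
python3 - <<'E'
from plan import *
t=np.radians(-32);E=rot([np.cos(t),np.sin(t),0],[0,0,-1])
plan([([.489,-.098,.10],E),([.489,-.098,-.003],E)]); print(manip.sense()['joint_pos'].round(2))
E
```

```text
t 31.05 tcp [ 0.43   -0.2803  0.0827] open 0.03717 F [-0.21 -0.49 -0.24]
[17.93, 6.75, -1.74] [0.01, 0.0, 15.59]
[17.94, 6.75, 8.56] [0.01, 0.0, 15.59]
[-0.65  0.31  1.73 -0.    1.1  -2.27]
```

jog_arm:
  increments:
    - [[0,0,-1.5,0,0,0.6,3.7],[0.5,0.2,-3,0,0,1.7,3.7],[2,0.8,-4,0,0,2.9,3.7],[4,1.5,-4,0,0,4.1,3.7],[6,2.3,-4,0,0,5.3,3.7],[8.5,3.2,-4,0,0,6.5,3.7],[11,4.1,-4,0,0,7.7,3.7],[13.5,5.1,-4,0,0,8.9,3.7],[15.5,5.8,-4,0,0,10.1,3.7],[16.9,6.4,-4,0,0,11.3,3.7]]

```text
clock: 32.3
tool_pos: [0.4858, -0.1074, 0.122]
ee_rot: [1.0, 0.018, -0.0, 0.0]
contact_force: [-0.4, -1.4, -1.0]
opening: 0.0378
```

```bash
python3 - <<'E'
from plan import *
t=np.radians(-32);E=rot([np.cos(t),np.sin(t),0],[0,0,-1])
plan([([.489,-.098,.10],E),([.489,-.098,.04],E)])
E
```

```text
t 32.3 tcp [ 0.4858 -0.1074  0.122 ] open 0.03781 F [-0.38 -1.37 -0.97]
[0.35, -0.93, 2.2] [0.01, 0.01, 4.25]
[0.36, -0.94, 8.2] [0.01, 0.01, 4.25]
```

jog_arm:
  increments:
    - [[0.1,-0.3,0,0,0,1.2,3.7],[0.2,-0.6,0,0,0,2.4,3.7],[0.35,-0.93,0,0,0,3.6,3.7],[0.35,-0.93,0.5,0,0,4.25,3.7],[0.35,-0.93,2,0,0,4.25,3.7],[0.35,-0.93,4,0,0,4.25,3.7],[0.35,-0.93,6,0,0,4.25,3.7],[0.35,-0.93,7.5,0,0,4.25,3.7],[0.35,-0.93,8.2,0,0,4.25,3.7],[0.35,-0.93,8.2,0,0,4.25,3.7]]

```text
clock: 33.55
tool_pos: [0.4888, -0.098, 0.0396]
ee_rot: [0.961, -0.275, -0.001, 0.0]
contact_force: [0.9, -0.4, -0.7]
opening: 0.0374
```

```bash
python3 look.py p1 scene top; python3 - <<'E'
from plan import *
from geo import *
plan([])
im=np.hstack([cv2.imread('pics/p1_scene.png')[120:270,170:320],cv2.imread('pics/p1_top.png')[120:270,190:340]])
cv2.imwrite('pics/p1.png',cv2.resize(im,None,fx=2.6,fy=2.6))
P=cloud('p1','scene');p=manip.sense()['tool_pos'];im=cv2.imread('pics/p1_scene.png')
m=(np.hypot(P[...,0]-.487,P[...,1]+.1)<.045)&(P[...,2]>.03)&(P[...,2]<.12)&(im.max(2)<75)
q=P[m];print(len(q),'zmin',np.sort(q[:,2])[:8].round(4))
for z in(.05,.065,.08,.09):
    s=q[abs(q[:,2]-z)<.006];print(z,len(s),((s.max(0)+s.min(0))/2).round(4),np.ptp(s,axis=0).round(3))
# lowest gripper-body points near the glass height
k=P[(np.hypot(P[...,0]-.489,P[...,1]+.098)>.045)&(np.hypot(P[...,0]-.489,P[...,1]+.098)<.1)&(P[...,2]>.095)&(P[...,2]<.2)&(np.hypot(P[...,0]-.491,P[...,1]-.01)>.04)]
print('body lowest z rel TCP',np.sort(k[:,2])[:6].round(3))
E
```

```text
t 33.65 tcp [ 0.4892 -0.0981  0.0404] open 0.0372 F [-0.66  1.2  -0.5 ]
322 zmin [0.053  0.0531 0.0541 0.0546 0.0548 0.055  0.0551 0.0555]
0.05 9 [ 0.4987 -0.0867  0.0543] [0.03  0.03  0.003]
0.065 95 [ 0.4917 -0.0926  0.0649] [0.05  0.043 0.011]
0.08 39 [ 0.4932 -0.0889  0.08  ] [0.036 0.024 0.012]
0.09 31 [ 0.493  -0.0901  0.09  ] [0.033 0.021 0.012]
body lowest z rel TCP [0.17  0.171 0.171 0.171 0.171 0.172]
```

View pics/p1.png

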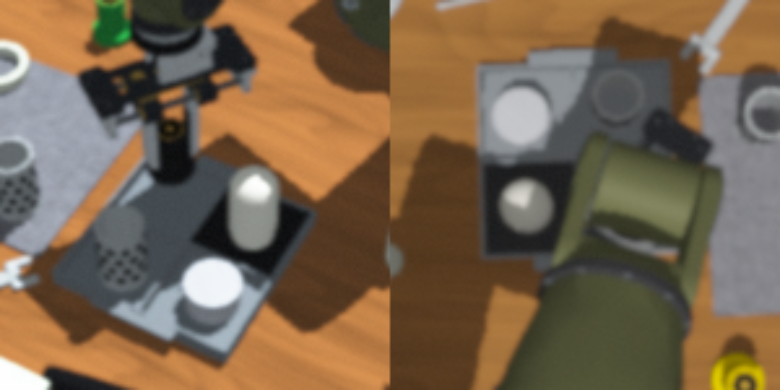

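The picture shows the holder upright over the empty pocket, with glass, sleeve and tin clear. Lowering it gently now.

jog_arm:
  increments:
    - [[0,0,1,0,0,0,3.7],[0,0,2.3,0,0,0,3.7],[0,0,3.4,0,0,0,3.7],[0,0,4.0,0,0,0,3.7],[0,0,4.3,0,0,0,3.7],[0,0,4.4,0,0,0,3.7],[0,0,4.5,0,0,0,3.7],[0,0,4.55,0,0,0,3.7],[0,0,4.6,0,0,0,3.7],[0,0,4.6,0,0,0,3.7]]

```text
clock: 34.9
tool_pos: [0.4893, -0.0982, -0.0055]
ee_rot: [0.961, -0.275, 0.0, 0.0]
contact_force: [-0.6, 0.0, -0.5]
opening: 0.0377
```

```bash
python3 avg.py 4
```

```text
t 35.1 open 37.642 sd 0.068 F [ 0.11 -0.18 -0.58] P [ 0.48927 -0.0982  -0.00554]
```

Still hanging (Fz −0.6 N, its weight). I lower in half-millimetre steps.

jog_arm:
  increments:
    - [[0,0,0.03,0,0,0,3.7],[0,0,0.06,0,0,0,3.7],[0,0,0.09,0,0,0,3.7],[0,0,0.12,0,0,0,3.7],[0,0,0.14,0,0,0,3.7],[0,0,0.16,0,0,0,3.7],[0,0,0.18,0,0,0,3.7],[0,0,0.2,0,0,0,3.7],[0,0,0.2,0,0,0,3.7],[0,0,0.2,0,0,0,3.7]]

```text
clock: 36.35
tool_pos: [0.4893, -0.0982, -0.0075]
ee_rot: [0.961, -0.275, 0.0, 0.0]
contact_force: [0.0, -0.2, -0.9]
opening: 0.0375
```

```bash
python3 avg.py 4
```

```text
t 36.55 open 37.334 sd 0.18 F [ 0.31  0.08 -0.18] P [ 0.48927 -0.09819 -0.00754]
```

jog_arm:
  increments:
    - [[0,0,0.02,0,0,0,3.7],[0,0,0.04,0,0,0,3.7],[0,0,0.06,0,0,0,3.7],[0,0,0.07,0,0,0,3.7],[0,0,0.08,0,0,0,3.7],[0,0,0.09,0,0,0,3.7],[0,0,0.1,0,0,0,3.7],[0,0,0.1,0,0,0,3.7],[0,0,0.1,0,0,0,3.7],[0,0,0.1,0,0,0,3.7]]

```text
clock: 37.8
tool_pos: [0.4893, -0.0982, -0.0084]
ee_rot: [0.961, -0.275, 0.0, 0.0]
contact_force: [-2.1, 0.7, 5.6]
opening: 0.0379
```

```bash
python3 avg.py 4
```

```text
t 38.0 open 37.439 sd 0.057 F [-2.47  0.26  5.36] P [ 0.48931 -0.09823 -0.00838]
```

Seated (Fz now +5.4 N). I release evenly and withdraw straight up.

jog_arm:
  increments:
    - [[0,0,-0.04,0,0,0,3.75],[0,0,-0.04,0,0,0,3.8],[0,0,-0.04,0,0,0,3.9],[0,0,-0.04,0,0,0,4.3],[0,0,-0.04,0,0,0,5.0],[0,0,-0.04,0,0,0,5.5],[0,0,-0.04,0,0,0,5.8],[0,0,-0.04,0,0,0,5.8],[0,0,-1.5,0,0,0,5.8],[0,0,-4,0,0,0,5.8]]

```text
clock: 39.25
tool_pos: [0.489, -0.0981, 0.0324]
ee_rot: [0.961, -0.275, -0.0, 0.0]
contact_force: [0.5, 0.3, 0.3]
opening: 0.058
```

jog_arm:
  increments:
    - [[0,0,-2,0,0,0,5.8],[0,0,-5,0,0,0,5.8],[0,0,-9,0,0,0,5.8],[0,0,-13,0,0,0,5.8],[0,0,-16,0,0,0,5.8],[0,3,-17,0,0,0,5.8],[0,7,-17,0,0,0,5.8],[0,11,-17,0,0,0,5.8],[0,14,-17,0,0,0,5.8],[0,14,-17,0,0,0,5.8]]

```text
clock: 40.5
tool_pos: [0.4143, -0.2179, 0.2036]
ee_rot: [0.961, -0.277, 0.0, 0.001]
contact_force: [0.0, 0.7, 0.6]
opening: 0.0578
```

```bash
python3 look.py f scene top; python3 - <<'E'
from plan import *
from geo import *
plan([])
im=np.hstack([cv2.imread('pics/f_scene.png')[120:300,150:320],cv2.imread('pics/f_top.png')[120:300,205:375]])
cv2.imwrite('pics/f.png',cv2.resize(im,None,fx=2.3,fy=2.3))
for c in('scene','top'):
    P=cloud('f',c)
    for n,x,y,z0,z1 in(('glass',.491,.011,.095,.112),('holder',.487,-.098,.058,.078)):
        q=P[(np.hypot(P[...,0]-x,P[...,1]-y)<.04)&(P[...,2]>z0)&(P[...,2]<z1)]
        if len(q):print(c,n,len(q),((q.max(0)+q.min(0))/2).round(4),np.ptp(q,axis=0).round(3),'ztop',np.percentile(q[:,2],[50,90]).round(4))
E
```

```text
t 40.6 tcp [ 0.4152 -0.2166  0.2032] open 0.05829 F [-0.24 -0.81 -0.18]
scene glass 189 [0.4913 0.0114 0.1018] [0.051 0.049 0.013] ztop [0.102  0.1056]
scene holder 122 [ 0.4889 -0.098   0.0661] [0.04  0.038 0.016] ztop [0.0684 0.0713]
top glass 248 [0.4903 0.0123 0.1016] [0.049 0.049 0.013] ztop [0.1018 0.1053]
top holder 147 [ 0.4873 -0.099   0.0682] [0.036 0.036 0.015] ztop [0.0685 0.0715]
```

View pics/f.png

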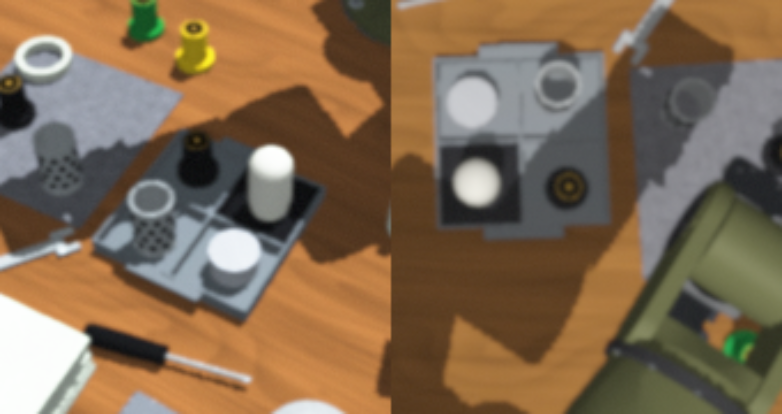

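View pics/f_scene.png

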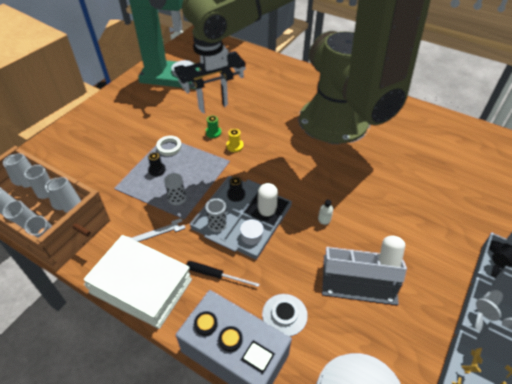

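Everything is in place: the glass upright in the foam at (267,200) scene, the holder upright in the former empty pocket at (237,188), the rest unchanged, and the arm clear. Handing in.

```bash
python3 -c "
from bench import manip
print(manip.sense()['dq'].round(3)); print(manip.job_done())"
```

```text
[ 0.019  0.009  0.001  0.001 -0.003 -0.002]
the job is handed in; nothing more can be done
None
```

I completed the kit and handed it in at about 40.6 s. Glass b, from the right outer rack cell, stands upright in the foam pocket. One black lampholder stands upright in the empty pocket, since the sleeve was already in the tray.

**Last checks**
- **Glass:** it is centred at (0.491, 0.012) in both views. Its top at z ≈ 0.105 puts the foot on the foam at 10 mm.
- **Lampholder:** it is centred at (0.488, −0.098) with its top at z ≈ 0.068–0.071, seated on the 4 mm floor. I pressed it down with about 5 N.
- **Rest of the bench:** the spare glass, sleeve and lampholder, the look-alikes and the other things look unmoved in the last picture. The arm was clear of everything.

**What disagreed or stayed uncertain**
- **Finger length:** the fingers end about 32–33 mm short of the reported TCP, so my first wall test touched nothing. I corrected for this from then on.
- **Pressing on the tray:** to learn how the grip force behaves, I pressed one finger against the fixed tray wall with up to about 28 N.
- **Grip on the glass:** I could not measure the grip force directly. I kept it low with fine opening steps: it caught by about 54.05 mm, was closed to 53.95 mm for a moment, then was eased back to 54.05 mm for the carry. I estimate it stayed below 10 N.

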